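# Put the washed lids back on their canisters and line them up on the tray

### The job

The washed lids have dried on edge in the wooden rack: put every one of them back on the open canister that it fits in shape and size, seal down in the mouth and plain wooden face up, so that it sits flat. Stand each closed canister well on the bamboo tray, upright with its lid on; a canister whose lid is not in the rack needs nothing. Do not knock over any canister, the pepper mill or the spice jar.

Things in the scene. Friction and masses are not known exactly. Their poses are not given: they have to be found in the camera images.
- rack: fixed wooden draining rack: two notched rails 362 mm long (its y), 44 mm over their outsides (its x), on two 70 mm cross feet. Origin on the worktop under its middle, z up. Notch floors at z = 14 mm, teeth up to 21 mm; 15 mm wide notches every 50 mm. Lids stand on edge in the notches at y = -150, -50, 50, 150 mm, their faces looking along its +y or -y
- tray: footed bamboo tray, fixed, a flat board 97 mm (x) by 335 mm (y) with its top at z = 22 mm; origin on the worktop under its middle, z up
- can_round_large: large round white ceramic canister, loose, open at the top, 95 mm high: straight body 66 mm in diameter up to 85 mm, above it a neck 56 mm in diameter outside, mouth 50 mm in diameter. Origin at the centre of its underside, z up; about 400 g
- lid_round_large: large round wooden lid, loose: plate 62 mm in diameter, 12 mm thick; a white seal 44 mm in diameter stands 8 mm proud of its underside. Origin at the middle of the plate's thickness, z out of the plain top face. Starts on edge in the rack, z level, centre 43 mm up; seated, 101 mm above the canister's underside. None if absent
- can_square_large: large square white ceramic canister, loose, open at the top, 95 mm high: straight body 62 mm square up to 85 mm, above it a neck 52 mm square outside, mouth 46 mm square. Origin at the centre of its underside, z up, x and y square to its sides; about 400 g
- lid_square_large: large square wooden lid, loose: plate 58 mm square, 12 mm thick; a white seal 42 mm square stands 8 mm proud of its underside. Origin at the middle of the plate's thickness, z out of the plain top face, x and y square to its sides. Starts on edge in the rack, z level, centre 43 mm up; seated, 101 mm above the canister's underside. None if absent
- can_round_small: small round white ceramic canister, loose, open at the top, 80 mm high: straight body 54 mm in diameter up to 70 mm, above it a neck 44 mm in diameter outside, mouth 38 mm in diameter. Origin at the centre of its underside, z up; about 280 g
- lid_round_small: small round wooden lid, loose: plate 50 mm in diameter, 12 mm thick; a white seal 32 mm in diameter stands 8 mm proud of its underside. Origin at the middle of the plate's thickness, z out of the plain top face. Starts on edge in the rack, z level, centre 36 mm up; seated, 86 mm above the canister's underside. None if absent
- can_square_small: small square white ceramic canister, loose, open at the top, 80 mm high: straight body 49 mm square up to 70 mm, above it a neck 39 mm square outside, mouth 33 mm square. Origin at the centre of its underside, z up, x and y square to its sides; about 280 g
- lid_square_small: small square wooden lid, loose: plate 45 mm square, 12 mm thick; a white seal 29 mm square stands 8 mm proud of its underside. Origin at the middle of the plate's thickness, z out of the plain top face, x and y square to its sides. Starts on edge in the rack, z level, centre 36 mm up; seated, 86 mm above the canister's underside. None if absent
- pepper_mill: turned wooden pepper mill, 50 mm across and 148 mm high, loose bystander; origin at the centre of its underside, z up
- spice_jar: spice jar with a black lid, 46 mm square and 97 mm high, loose bystander at the back; origin at the centre of its underside, z up. Above and behind it a glass wall shelf with a rail begins (x over 0.72 m, y under -0.28 m, from 0.48 m up): keep the wrist clear of it
Mind the look-alikes: they are no part of the job. What is shaped like the can_square_small but green or pink is not meant.

How it is judged:
At the end, for the whole second after the job is handed in: every lid from the rack lies plain face up on its own canister, level within 0.08 rad, centred within 5 mm, plate on the rim within 3 mm; that canister stands on the tray, its axis within 30 mm of the tray's long centre line and 150 mm of its middle; at rest (angle between each of lid_round_large, lid_square_large, lid_round_small, lid_square_small's own z axis and vertical below 0.08 rad and angle between the z axis of lid_round_large and the z axis of can_round_large, either way round below 0.06 rad and horizontal distance between lid_round_large and can_round_large below 0.005 m and z of lid_round_large in the frame of can_round_large between 0.098 and 0.104 m and x of lid_round_large in the frame of tray between -0.03 and 0.03 m and y of lid_round_large in the frame of tray between -0.15 and 0.15 m and z of lid_round_large in the frame of tray between 0.119 and 0.128 m and linear speed of each of lid_round_large, lid_square_large, lid_round_small, lid_square_small below 0.02 m/s and angle between the z axis of lid_square_large and the z axis of can_square_large, either way round below 0.06 rad and horizontal distance between lid_square_large and can_square_large below 0.005 m and z of lid_square_large in the frame of can_square_large between 0.098 and 0.104 m and x of lid_square_large in the frame of tray between -0.03 and 0.03 m and y of lid_square_large in the frame of tray between -0.15 and 0.15 m and z of lid_square_large in the frame of tray between 0.119 and 0.128 m and angle between the z axis of lid_round_small and the z axis of can_round_small, either way round below 0.06 rad and horizontal distance between lid_round_small and can_round_small below 0.005 m and z of lid_round_small in the frame of can_round_small between 0.083 and 0.089 m and x of lid_round_small in the frame of tray between -0.03 and 0.03 m and y of lid_round_small in the frame of tray between -0.15 and 0.15 m and z of lid_round_small in the frame of tray between 0.104 and 0.113 m and angle between the z axis of lid_square_small and the z axis of can_square_small, either way round below 0.06 rad and horizontal distance between lid_square_small and can_square_small below 0.005 m and z of lid_square_small in the frame of can_square_small between 0.083 and 0.089 m and x of lid_square_small in the frame of tray between -0.03 and 0.03 m and y of lid_square_small in the frame of tray between -0.15 and 0.15 m and z of lid_square_small in the frame of tray between 0.104 and 0.113 m); the robot touches nothing.
It fails at once if the round large canister is knocked over (angle between can_round_large's own z axis and vertical above 0.7 rad).
It fails at once if the square large canister is knocked over (angle between can_square_large's own z axis and vertical above 0.7 rad).
It fails at once if the round small canister is knocked over (angle between can_round_small's own z axis and vertical above 0.7 rad).
It fails at once if the square small canister is knocked over (angle between can_square_small's own z axis and vertical above 0.7 rad).
It fails at once if the pepper mill or the spice jar is knocked over (angle between any of pepper_mill, spice_jar's own z axis and vertical above 0.7 rad).
Of lid_round_large, lid_square_large, lid_round_small, lid_square_small only 3 to 4 are there at a start; the rules pass over those that are not, and their reading is None.
At some moment in a run one of can_round_large, can_square_large, can_round_small, can_square_small may be knocked a few centimetres aside while the robot is not near it.
It also fails if it takes over 210 s, if anything falls off the work surface, if the arm or the gripper's body presses on something with over 40 N, if the wrist force passes 120 N, or if a joint passes its speed limit or range.

### The arm

A 6-joint arm with a two-finger parallel gripper is mounted at the origin on a cart in front of the work surface, level with it; the furniture and walls round the work are solid. World frame = base frame: x ahead of the robot, y to its left, z up, the work surface at z = 0. Lengths are in m, angles in rad, forces in N, time in s.
With the tool pointing down it reaches from about 0.3 to 1 m from the base axis. Payload 5.1 kg.
Tool frame: the origin (TCP) lies at the centre of the arm's flange, where the gripper is bolted on; the fingertips stand 190 mm ahead of it and the grasp point (between the pads) lies 171 mm ahead of it; z points along the fingers, y is the direction in which the jaws open and shut (so a half turn about z gives the same grasp; the last joint's range is limited). The gripper opens to 95 mm and grips with 3 to 60 N. Pads are 20 mm wide; open, the fingers measure 119 mm over their backs; the gripper's body (75 mm by 180 mm) begins 59 mm behind the grasp point.
Start: joints at [-1.293, 0.124, 1.65, -0, 1.367, -0.083], TCP at [0.229, -0.608, 0.405] pointing down, gripper open.
Joint ranges: [-2.61, 2.61], [-1.02, 2.33], [0.03, 2.71], [-1.35, 4.49], [0.32, 2.68], [-2.91, 2.91]. Speed limits (rad/s): [2.57, 2.57, 3.14, 3.14, 3.14, 3.14].

### API

Orientations are given as a unit quaternion [w, x, y, z].
In Python, from rig import ctrl gives the robot as it stands.
- The arm moves only by the shell command python3 -m handwheel 'ROWS' [FORCE]. ROWS is JSON, a list of rows, each an object with "offset": the shift along the tool's x, y, z in mm, a list of three; "twist": the turn about the tool's z in degrees; "gripper": the opening, from 0 (shut) to 1 (fully open). A call has exactly 8 rows; each row is the pose to reach, as a shift and turn from the pose commanded when the call began, along the tool's axes at that moment; what a row does not reach only later rows make up. A row lasts 1/10 s, in which the tool goes at most 50 mm and 8.59 degrees, less where a joint would pass 70% of its speed; a pose out of reach is approached as far as the arm can. A call with a gripper value outside its range is refused whole. The fingers move at their own pace and stop on an object; FORCE is the grip in N (left out, the last holds). Time passes only in rows, so rows that repeat a pose let the fingers close, or fill a call up. It gives the time, the measured TCP pose, the force and the opening at its end, in the units of the state.
- ctrl.state(): the state, without advancing time (a new reading comes with each control period).
- ctrl.get_image(name): name is "scene" or "top" or "wrist"; returns a dict with "image" (420x560x3 uint8, blue, green, red), "fx", "fy", "cx", "cy" (pixels), "T" (4x4, takes a point from camera to world coordinates). Camera axes: x right, y down, z forward; pixel columns grow to the right and rows downward; lengths in m; the calibration is good to about 2 mm. A picture is of the moment at which its call begins. There is no depth.
- ctrl.close_job(): hands the job in, once; it reports no verdict.
The state is a dict: "clock": time; "joint_pos": joint angles; "qvel": joint speeds; "tau": joint torques, N m; "position": TCP position; "ee_rot": TCP orientation; "ft_force": force on the tool from outside, world axes, zero at the start; "moment": the same for the moment, N m; "gripper_width": finger opening in m.
Only numpy, scipy, OpenCV 4.12 (cv2) and the standard library are available. Lean on these libraries where they do the work, as an engineer would, in place of code of your own. Each camera call takes 0.05 s, during which the arm holds its last target.

## Working session

There is one attempt and no reset: what is moved stays moved. The work goes in short steps, Python scripts to look and compute and a shell command to move; the robot and the scene stay as the last step left them, time stands still between calls to the robot, and variables do not carry over. Pictures are saved under pics/ and viewed, and the job is handed in when it is done.

```bash
ls; mkdir -p pics; cat > h.py <<'E'
import numpy as np, cv2
from rig import ctrl
def snap(n,fn):
    d=ctrl.get_image(n); cv2.imwrite('pics/'+fn+'.png',d['image']); np.savez('pics/'+fn+'.npz',fx=d['fx'],fy=d['fy'],cx=d['cx'],cy=d['cy'],T=d['T']); return d
def load(fn): return np.load('pics/'+fn+'.npz')
def px(d,u,v,z):
    T=np.array(d['T']); r=T[:3,:3]@np.array([(u-d['cx'])/d['fx'],(v-d['cy'])/d['fy'],1]); o=T[:3,3]
    return (o+r*(z-o[2])/r[2]).round(4)
def proj(d,p):
    T=np.array(d['T']); q=T[:3,:3].T@(np.array(p)-T[:3,3]); return (q[:2]/q[2]*[d['fx'],d['fy']]+[d['cx'],d['cy']]).round(1)
def crop(fn,u0,v0,u1,v1,s,out):
    i=cv2.imread('pics/'+fn+'.png')[v0:v1,u0:u1]; cv2.imwrite('pics/'+out+'.png',cv2.resize(i,None,fx=s,fy=s,interpolation=cv2.INTER_CUBIC))
E
python3 - <<'E'
from h import *
for n in ("scene","top","wrist"):
    d=snap(n,n+'0'); print(n,np.round(d['T'],3).tolist(),d['fx'])
s=ctrl.state(); print(s)
E
```

```text
pics
scene [[-0.544, -0.563, 0.622, -0.304], [-0.839, 0.35, -0.417, 0.419], [0.018, -0.749, -0.663, 0.944], [0.0, 0.0, 0.0, 1.0]] 433.4771351741719
top [[0.28, -0.907, 0.314, -0.037], [-0.96, -0.262, 0.098, -0.293], [-0.006, -0.329, -0.944, 1.786], [0.0, 0.0, 0.0, 1.0]] 536.2451541756066
wrist [[0.352, -0.905, -0.238, 0.295], [-0.936, -0.341, -0.088, -0.583], [-0.001, 0.254, -0.967, 0.383], [0.0, 0.0, 0.0, 1.0]] 306.0523529934209
{'clock': 0.15, 'joint_pos': array([-1.29260173e+00,  1.24349787e-01,  1.65135188e+00,  1.02481820e-05,
        1.36755026e+00, -8.25974860e-02]), 'qvel': array([-0.00059118, -0.00239162, -0.00415187, -0.00077184,  0.00090144,
       -0.00024387]), 'tau': array([ 4.06543204e-04, -4.18194330e+01, -3.60473084e+01,  7.75005505e-02,
        4.68533265e-02, -1.03437480e-04]), 'position': array([ 0.22938101, -0.60797053,  0.40377774]), 'ee_rot': array([-8.26162091e-04,  9.83772560e-01,  1.79418119e-01, -7.60141939e-05]), 'ft_force': array([-0.37390063,  0.50589926,  0.36377433]), 'moment': array([ 0.01646487, -0.06237539, -0.02221297]), 'gripper_width': 0.09518556645716875}
```

View pics/scene0.png

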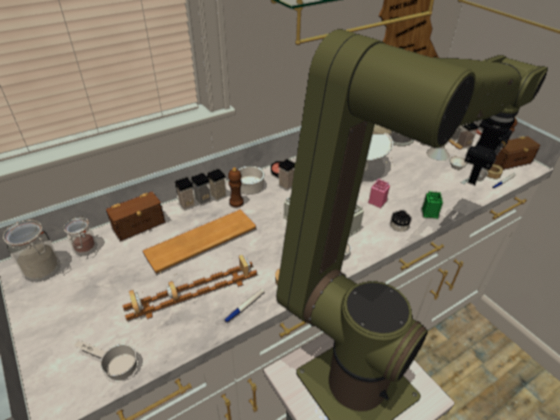

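View pics/top0.png

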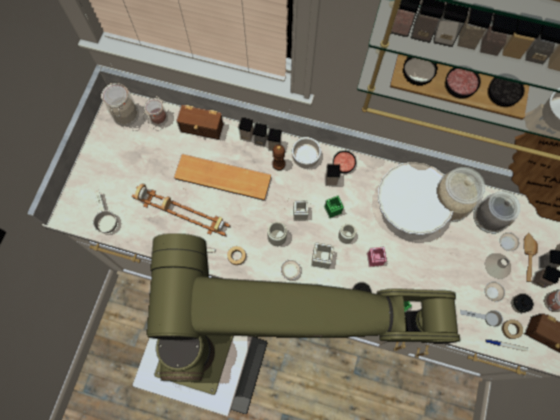

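View pics/wrist0.png

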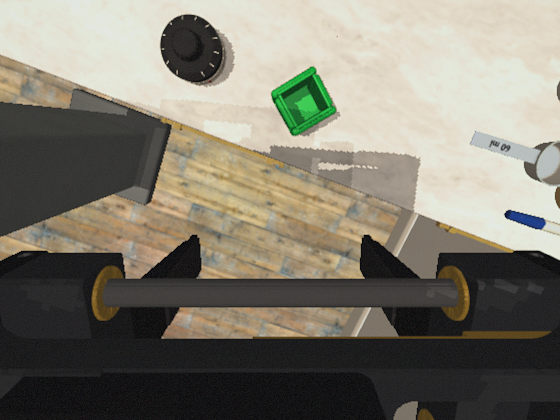

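```bash
python3 - <<'E'
from h import *
crop('top0',120,120,260,250,5,'c1'); crop('top0',255,125,395,280,5,'c2'); crop('scene0',100,130,300,330,4,'c3')
E
```

```text
(no output)
```

View pics/c1.png

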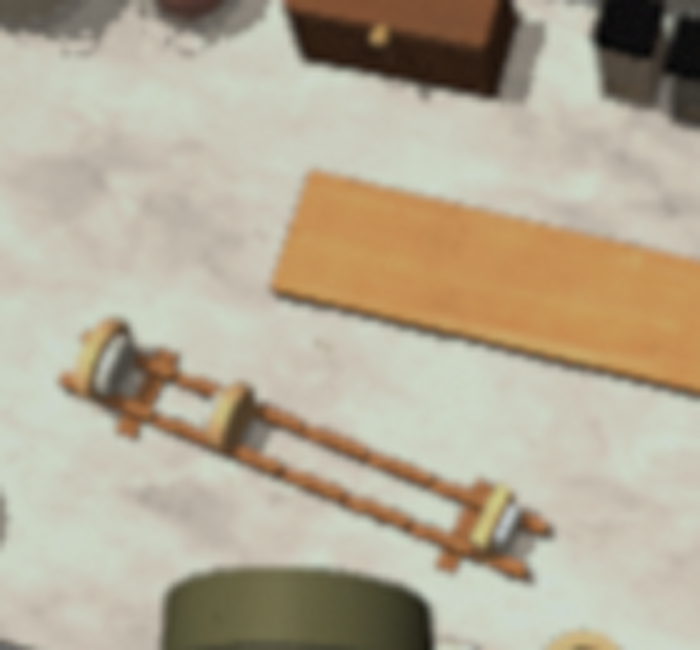

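View pics/c2.png

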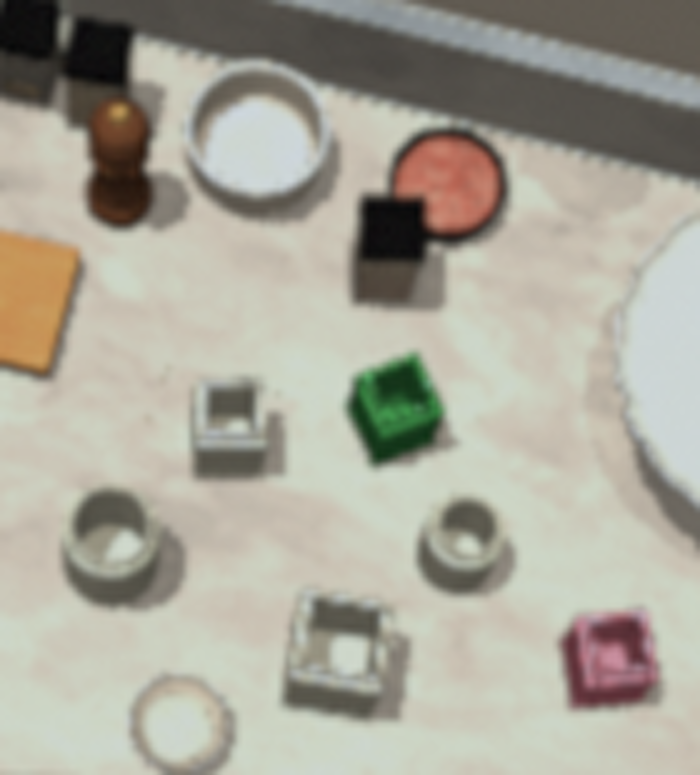

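View pics/c3.png

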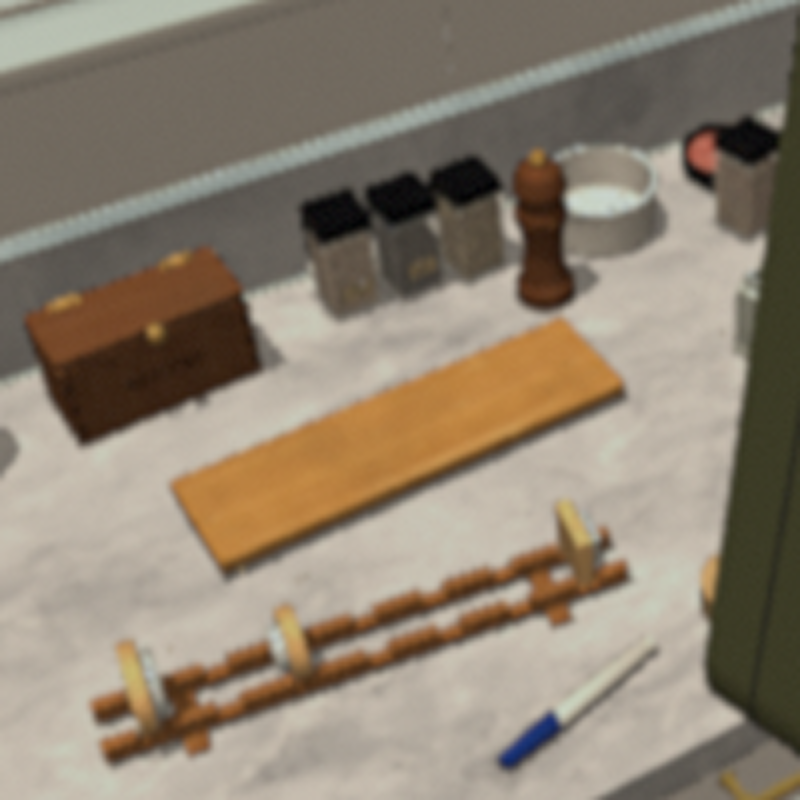

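```bash
python3 - <<'E'
from h import *
d=load('top0')
C1=lambda u,v,z: px(d,120+u/5,120+v/5,z)
C2=lambda u,v,z: px(d,255+u/5,125+v/5,z)
print('rack R',C1(545,530,.018),C1(525,574,.018),'L',C1(65,382,.018))
print('feet',C1(127,430,.005),C1(172,355,.005),C1(447,565,.005),C1(485,485,.005))
print('tray',C1(312,170,.022),C1(272,292,.022),C2(78,250,.022),C2(48,372,.022))
print('lidtops',C1(112,325,.072),C1(240,385,.06),C1(498,490,.06))
for n,u,v,z in [('sqs?',228,405,.08),('rl',112,533,.095),('rs',466,532,.08),('sql',343,635,.095),('green',400,385,.08),('pink',613,635,.08)]: print(n,C2(u,v,z))
for c in [(197,385),(260,382),(266,432),(195,434)]: print('sqs c',C2(*c,.08))
for c in [(303,590),(396,604),(382,680),(288,660)]: print('sql c',C2(*c,.095))
print('rl w',C2(64,533,.095),C2(160,533,.095),'rs w',C2(422,532,.08),C2(510,532,.08))
E
```

```text
rack R [0.4348 0.0242 0.018 ] [0.401  0.0277 0.018 ] L [0.4445 0.3824 0.018 ]
feet [0.4265 0.3322 0.005 ] [0.4884 0.3216 0.005 ] [0.3953 0.084  0.005 ] [0.4579 0.077  0.005 ]
tray [0.6455 0.2686 0.022 ] [0.548  0.2642 0.022 ] [ 0.6552 -0.0604  0.022 ] [ 0.561  -0.0663  0.022 ]
lidtops [0.4778 0.3459 0.072 ] [0.4644 0.2499 0.06  ] [0.4417 0.056  0.06  ]
sqs? [ 0.5523 -0.197   0.08  ]
rl [ 0.4401 -0.1483  0.095 ]
rs [ 0.5102 -0.3719  0.08  ]
sql [ 0.4156 -0.3112  0.095 ]
green [ 0.5983 -0.3047  0.08  ]
pink [ 0.4687 -0.4807  0.08  ]
sqs c [ 0.5603 -0.1731  0.08  ]
sqs c [ 0.5741 -0.2134  0.08  ]
sqs c [ 0.5409 -0.2266  0.08  ]
sqs c [ 0.5263 -0.1812  0.08  ]
sql c [ 0.4376 -0.2786  0.095 ]
sql c [ 0.4453 -0.3391  0.095 ]
sql c [ 0.3938 -0.3429  0.095 ]
sql c [ 0.3897 -0.2813  0.095 ]
rl w [ 0.4314 -0.118   0.095 ] [ 0.4489 -0.1785  0.095 ] rs w [ 0.5021 -0.344   0.08  ] [ 0.5183 -0.3999  0.08  ]
```

```bash
cat >> h.py <<'E'
from scipy.spatial.transform import Rotation as Rn
def to(x,y,z,yaw=None):
    """offset (mm) tool axes & twist deg from measured pose to TCP x,y,z with tool x at yaw deg"""
    s=ctrl.state(); q=s['ee_rot']; R=Rn.from_quat([q[1],q[2],q[3],q[0]]).as_matrix()
    dy=np.degrees(np.arctan2(R[1,0],R[0,0])); o=R.T@(np.array([x,y,z])-s['position'])*1000
    print('offset',o.round(1),'twist',None if yaw is None else round(dy-yaw,1),'| now',s['position'].round(4),'yaw',round(dy,2),'F',s['ft_force'].round(1),'w',round(s['gripper_width'],4),'t',s['clock'])
E
python3 -m handwheel '[{"offset":[37,-30,-6],"twist":3,"gripper":1},{"offset":[74,-60,-12],"twist":6,"gripper":1},{"offset":[111,-90,-18],"twist":9,"gripper":1},{"offset":[148,-121,-24],"twist":12,"gripper":1},{"offset":[185,-151,-30],"twist":15,"gripper":1},{"offset":[222,-181,-36],"twist":18,"gripper":1},{"offset":[259,-211,-42],"twist":20.7,"gripper":1},{"offset":[294,-242,-45],"twist":20.7,"gripper":1}]' 20
python3 - <<'E'
from h import *
snap('wrist','w1'); to(0.39,0.06,0.42,0)
E
```

```text
clock: 0.95
position: [0.4197, -0.2761, 0.4502]
ee_rot: [0.0, 1.0, -0.001, 0.0]
ft_force: [0.8, -0.1, -0.2]
gripper_width: 0.0954
offset [ -30.3 -331.7   31.8] twist 0.3 | now [ 0.4218 -0.2717  0.4507] yaw 0.27 F [1.2 3.5 0.6] w 0.0951 t 1.0
```

View pics/w1.png

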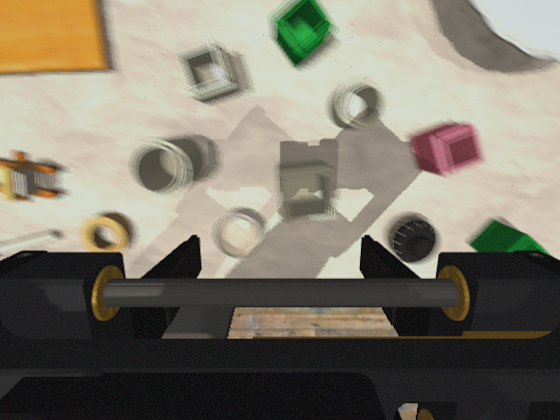

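```bash
python3 - <<'E'
from h import *
snap('wrist','w1b'); to(0.39,0.06,0.42,0)
E
python3 -m handwheel '[{"offset":[-4,-49,5],"twist":0,"gripper":1},{"offset":[-8,-98,10],"twist":0,"gripper":1},{"offset":[-12,-147,15],"twist":0,"gripper":1},{"offset":[-16,-196,20],"twist":0,"gripper":1},{"offset":[-20,-245,25],"twist":0,"gripper":1},{"offset":[-25,-294,30],"twist":0,"gripper":1},{"offset":[-30,-330,30],"twist":0,"gripper":1},{"offset":[-30,-330,30],"twist":0,"gripper":1}]'
python3 - <<'E'
from h import *
snap('top','t1');snap('wrist','wx');snap('wrist','w2'); to(0.39,0.3,0.42,0)
E
python3 -m handwheel '[{"offset":[0,-40,0],"twist":0,"gripper":1},{"offset":[0,-80,0],"twist":0,"gripper":1},{"offset":[0,-120,0],"twist":0,"gripper":1},{"offset":[0,-160,0],"twist":0,"gripper":1},{"offset":[0,-190,0],"twist":0,"gripper":1},{"offset":[0,-215,0],"twist":0,"gripper":1},{"offset":[0,-230,0],"twist":0,"gripper":1},{"offset":[0,-235,0],"twist":0,"gripper":1}]'
python3 - <<'E'
from h import *
snap('wrist','wx');snap('wrist','w3'); to(0.39,0.3,0.42,0)
E
```

```text
offset [ -28.7 -334.3   30.5] twist 0.4 | now [ 0.4207 -0.2741  0.4504] yaw 0.35 F [-0.5 -0.8 -0.7] w 0.0949 t 1.05
clock: 1.85
position: [0.3885, 0.0545, 0.4193]
ee_rot: [-0.0, 1.0, 0.003, -0.0]
ft_force: [0.9, -0.3, -0.1]
gripper_width: 0.0953
offset [   0.4 -248.6   -0.5] twist -0.0 | now [0.3894 0.0514 0.4196] yaw -0.05 F [ 0.5  0.3 -0.4] w 0.0949 t 2.0
clock: 2.8
position: [0.3903, 0.287, 0.4195]
ee_rot: [0.0, 1.0, -0.001, -0.0]
ft_force: [-0.4, -1.2, -0.8]
gripper_width: 0.0951
offset [ -0.  -13.6  -0.5] twist -0.1 | now [0.39   0.2864 0.4195] yaw -0.09 F [-0.1 -1.   0.4] w 0.0951 t 2.9
```

View pics/w1b.png

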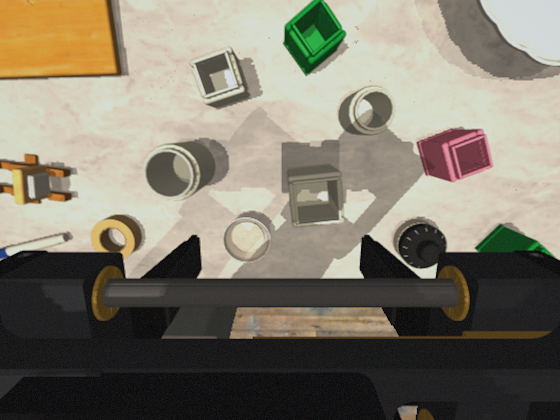

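View pics/w2.png

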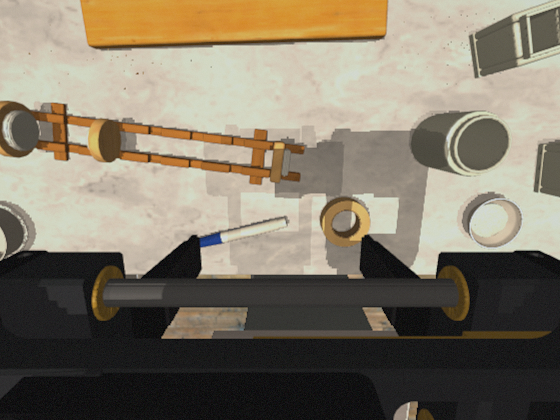

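View pics/w3.png

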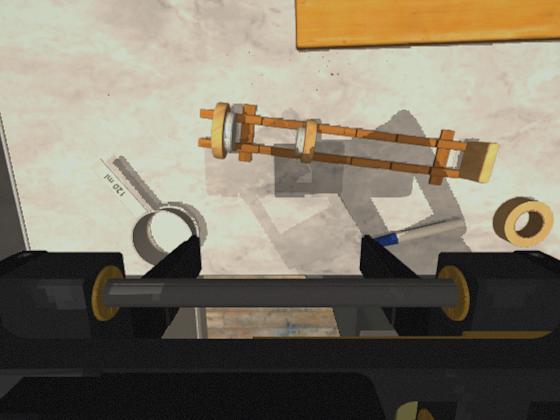

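```bash
python3 - <<'E'
from h import *
crop('w3',190,80,340,190,5,'c4'); crop('w2',230,110,330,200,7,'c5'); crop('w1b',130,20,270,200,4,'c6'); crop('w1b',270,70,410,240,4,'c7')
E
```

```text
(no output)
```

View pics/c4.png

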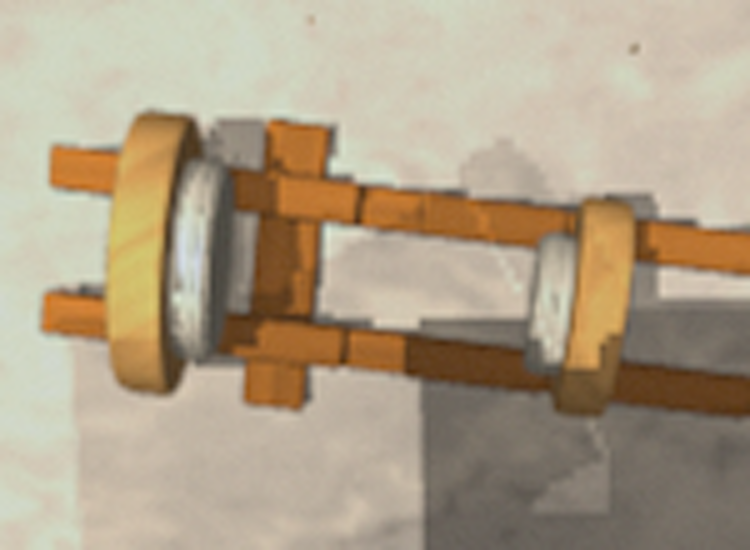

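View pics/c5.png

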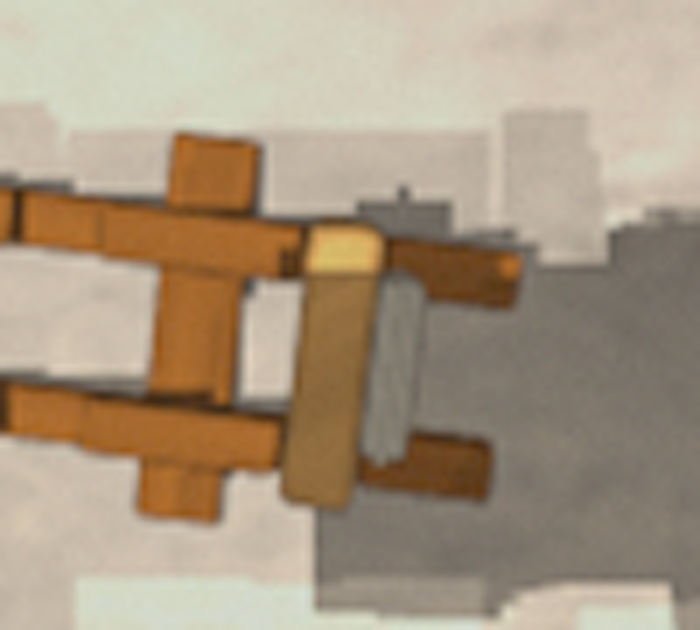

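View pics/c6.png

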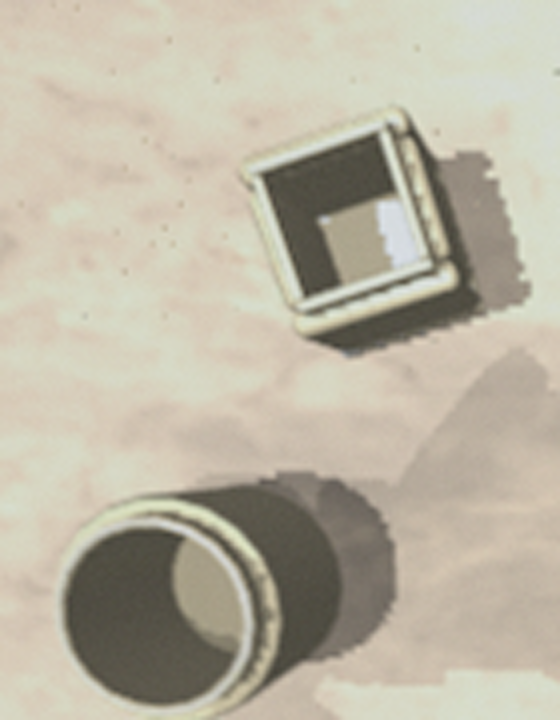

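View pics/c7.png

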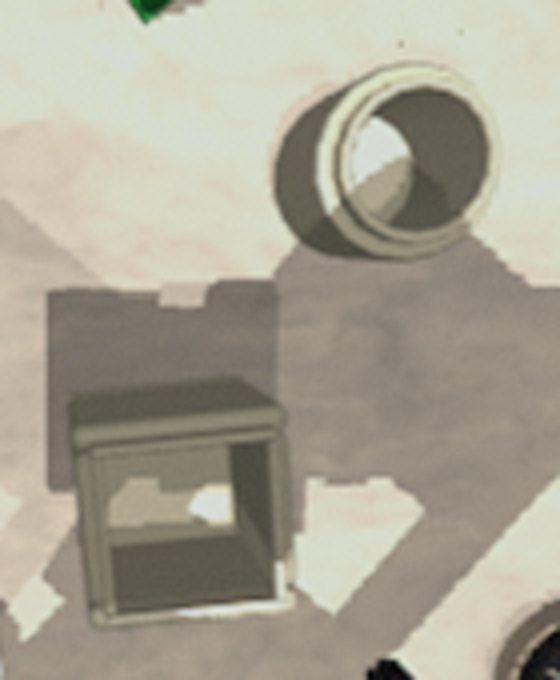

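```bash
python3 - <<'E'
from h import *
d=load('w3'); f=lambda u,v,z: px(d,190+u/5,80+v/5,z)
print('RL ends',f(165,113,.043),f(145,392,.043))
print('RL top L/R @z74',f(112,255,.074),f(172,255,.074), f(165,113,.043)-f(145,392,.043))
print('RS ends',f(605,200,.036),f(580,412,.036),f(578,320,.061),f(622,320,.061))
d=load('w2'); f=lambda u,v,z: px(d,230+u/7,110+v/7,z)
for c in [(308,228),(382,228),(352,505),(285,500)]: print('SS',f(*c,.0585),f(*c,.072))
print('SS feet',f(180,480,.007),f(215,170,.007))
d=load('w1b'); f=lambda u,v,z: px(d,130+u/4,20+v/4,z)
for c in [(247,172),(398,110),(455,275),(302,330)]: print('CSS body.07',f(*c,.07))
for c in [(258,175),(385,128),(432,260),(300,305)]: print('CSS mouth',f(*c,.08))
print('CRL',f(157,615,.095),f(62,615,.095),f(252,615,.095),f(157,518,.095),f(157,708,.095))
f=lambda u,v,z: px(d,270+u/4,70+v/4,z)
print('CRS',f(415,160,.08),f(340,160,.08),f(492,160,.08),f(415,85,.08),f(415,240,.08))
E
```

```text
RL ends [0.4894 0.3487 0.043 ] [0.4286 0.3563 0.043 ]
RL top L/R @z74 [0.4593 0.3555 0.074 ] [0.4593 0.3432 0.074 ] [ 0.0608 -0.0076  0.    ]
RS ends [0.4711 0.2506 0.036 ] [0.4231 0.2554 0.036 ] [0.4454 0.2583 0.061 ] [0.4454 0.2488 0.061 ]
SS [0.4461 0.0577 0.0585] [0.4466 0.0574 0.072 ]
SS [0.4461 0.0462 0.0585] [0.4466 0.0464 0.072 ]
SS [0.4026 0.0508 0.0585] [0.4049 0.0508 0.072 ]
SS [0.4034 0.0616 0.0585] [0.4056 0.0612 0.072 ]
SS feet [0.3986 0.0824 0.007 ] [0.4541 0.0751 0.007 ]
CSS body.07 [ 0.5631 -0.1748  0.07  ]
CSS body.07 [ 0.5785 -0.2163  0.07  ]
CSS body.07 [ 0.5372 -0.2305  0.07  ]
CSS body.07 [ 0.5226 -0.1874  0.07  ]
CSS mouth [ 0.5604 -0.1803  0.08  ]
CSS mouth [ 0.5718 -0.2142  0.08  ]
CSS mouth [ 0.5396 -0.2255  0.08  ]
CSS mouth [ 0.5282 -0.1895  0.08  ]
CRL [ 0.4461 -0.1491  0.095 ] [ 0.446 -0.123  0.095] [ 0.4462 -0.1752  0.095 ] [ 0.4724 -0.1514  0.095 ] [ 0.42   -0.1468  0.095 ]
CRS [ 0.5147 -0.3728  0.08  ] [ 0.5147 -0.3524  0.08  ] [ 0.5148 -0.3938  0.08  ] [ 0.5339 -0.3712  0.08  ] [ 0.4937 -0.3745  0.08  ]
```

```bash
python3 -m handwheel '[{"offset":[7,49,5],"twist":0,"gripper":1},{"offset":[14,98,10],"twist":0,"gripper":1},{"offset":[21,147,15],"twist":0,"gripper":1},{"offset":[28,196,20],"twist":0,"gripper":1},{"offset":[35,245,25],"twist":0,"gripper":1},{"offset":[42,294,30],"twist":0,"gripper":1},{"offset":[49,343,35],"twist":0,"gripper":1},{"offset":[56,390,40],"twist":0,"gripper":1}]'
python3 - <<'E'
from h import *
to(0.446,-0.149,0.226,0)
E
```

```text
clock: 3.7
position: [0.4441, -0.1063, 0.38]
ee_rot: [0.0, 1.0, -0.002, 0.001]
ft_force: [1.1, -0.0, 1.1]
gripper_width: 0.0952
offset [  1.9  42.6 154. ] twist -0.2 | now [ 0.4441 -0.1063  0.38  ] yaw -0.18 F [ 1.1 -0.   1.1] w 0.0952 t 3.7
```

```bash
python3 -m handwheel '[{"offset":[0,22,10],"twist":0,"gripper":1},{"offset":[0,44,40],"twist":0,"gripper":1},{"offset":[0,45,80],"twist":0,"gripper":1},{"offset":[0,45,115],"twist":0,"gripper":1},{"offset":[0,45,140],"twist":0,"gripper":1},{"offset":[0,45,153],"twist":0,"gripper":1},{"offset":[0,45,153],"twist":0,"gripper":0.9},{"offset":[0,45,153],"twist":0,"gripper":0.5}]' 25
python3 -m handwheel '[{"offset":[0,0,0],"twist":0,"gripper":0.5},{"offset":[0,0,0],"twist":0,"gripper":0.4},{"offset":[0,0,0],"twist":0,"gripper":0.4},{"offset":[0,0,0],"twist":0,"gripper":0.4},{"offset":[0,0,-10],"twist":0,"gripper":0.4},{"offset":[0,0,-30],"twist":0,"gripper":0.4},{"offset":[0,0,-60],"twist":0,"gripper":0.4},{"offset":[0,0,-80],"twist":0,"gripper":0.4}]' 25
python3 - <<'E'
from h import *
to(0.599,0.196,0.249,2)
E
```

```text
clock: 4.5
position: [0.4454, -0.1486, 0.2279]
ee_rot: [0.0, 1.0, -0.001, 0.001]
ft_force: [-0.1, -0.7, 1.3]
gripper_width: 0.0837
clock: 5.3
position: [0.4451, -0.148, 0.3086]
ee_rot: [0.001, 1.0, -0.0, 0.001]
ft_force: [0.4, -0.2, -3.1]
gripper_width: 0.0655
offset [ 153.8 -344.1   59.3] twist -2.0 | now [ 0.4451 -0.148   0.3086] yaw -0.01 F [ 0.4 -0.2 -3.1] w 0.0655 t 5.3
```

```bash
python3 -m handwheel '[{"offset":[15,-33,0],"twist":0,"gripper":0.4},{"offset":[34,-77,0],"twist":0,"gripper":0.4},{"offset":[55,-122,0],"twist":0,"gripper":0.4},{"offset":[76,-168,0],"twist":0,"gripper":0.4},{"offset":[97,-214,0],"twist":0,"gripper":0.4},{"offset":[117,-260,0],"twist":0,"gripper":0.4},{"offset":[136,-305,0],"twist":0,"gripper":0.4},{"offset":[147,-330,0],"twist":0,"gripper":0.4}]'
python3 -m handwheel '[{"offset":[6,-13,0],"twist":0,"gripper":0.4},{"offset":[6,-13,10],"twist":0,"gripper":0.4},{"offset":[6,-13,25],"twist":0,"gripper":0.4},{"offset":[6,-13,40],"twist":0,"gripper":0.4},{"offset":[6,-13,50],"twist":0,"gripper":0.4},{"offset":[6,-13,54],"twist":0,"gripper":0.4},{"offset":[6,-13,56],"twist":0,"gripper":0.4},{"offset":[6,-13,56],"twist":0,"gripper":0.4}]'
python3 - <<'E'
from h import *
to(0.599,0.196,0.249,2)
E
```

```text
clock: 6.1
position: [0.5927, 0.1852, 0.3067]
ee_rot: [-0.0, 1.0, 0.001, 0.0]
ft_force: [0.8, -0.9, -3.0]
gripper_width: 0.0658
clock: 6.9
position: [0.5985, 0.1946, 0.251]
ee_rot: [-0.0, 1.0, -0.001, 0.001]
ft_force: [0.5, -0.4, -2.7]
gripper_width: 0.0655
offset [ 0.5 -1.4  2. ] twist -2.1 | now [0.5985 0.1946 0.251 ] yaw -0.06 F [ 0.5 -0.4 -2.7] w 0.0655 t 6.9
```

Lower until contact, release, rise.

```bash
python3 -m handwheel '[{"offset":[0,0,1],"twist":0,"gripper":0.4},{"offset":[0,0,2],"twist":0,"gripper":0.4},{"offset":[0,0,2],"twist":0,"gripper":0.4},{"offset":[0,0,2],"twist":0,"gripper":0.7},{"offset":[0,0,2],"twist":0,"gripper":0.85},{"offset":[0,0,2],"twist":0,"gripper":0.85},{"offset":[0,0,2],"twist":0,"gripper":0.85},{"offset":[0,0,-10],"twist":0,"gripper":0.9}]'
python3 - <<'E'
from h import *
to(0.5147,-0.373,0.35,0)
E
python3 -m handwheel '[{"offset":[0,0,-30],"twist":0,"gripper":0.9},{"offset":[0,0,-65],"twist":0,"gripper":0.9},{"offset":[-8,40,-100],"twist":0,"gripper":0.9},{"offset":[-15,85,-110],"twist":0,"gripper":0.9},{"offset":[-22,130,-110],"twist":0,"gripper":0.9},{"offset":[-30,179,-110],"twist":0,"gripper":0.9},{"offset":[-37,228,-110],"twist":0,"gripper":1},{"offset":[-44,277,-110],"twist":0,"gripper":1}]'
python3 - <<'E'
from h import *
to(0.5147,-0.373,0.3,0);snap('top','t2')
E
```

```text
clock: 7.7
position: [0.5975, 0.1948, 0.259]
ee_rot: [0.0, 1.0, -0.0, -0.002]
ft_force: [-0.3, -0.4, -0.4]
gripper_width: 0.0836
offset [-82.9 568.  -90.2] twist -0.0 | now [0.5975 0.1948 0.259 ] yaw -0.03 F [-0.3 -0.4 -0.4] w 0.0836 t 7.7
clock: 8.5
position: [0.5535, -0.0837, 0.3721]
ee_rot: [0.0, 1.0, -0.0, 0.001]
ft_force: [0.6, 0.1, -0.1]
gripper_width: 0.0934
offset [-38.9 289.3  72.1] twist -0.0 | now [ 0.5535 -0.0837  0.3721] yaw -0.01 F [ 0.6  0.1 -0.1] w 0.0934 t 8.5
```

View pics/t2.png

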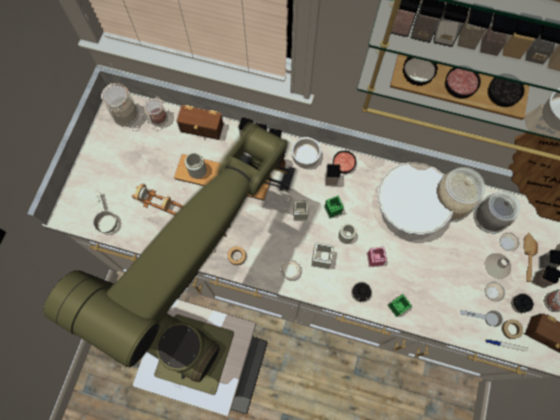

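```bash
python3 -m handwheel '[{"offset":[-6,45,5],"twist":0,"gripper":1},{"offset":[-12,92,10],"twist":0,"gripper":1},{"offset":[-18,140,20],"twist":0,"gripper":1},{"offset":[-25,188,30],"twist":0,"gripper":1},{"offset":[-32,235,45],"twist":0,"gripper":1},{"offset":[-37,270,60],"twist":0,"gripper":1},{"offset":[-39,291,70],"twist":0,"gripper":1},{"offset":[-39,291,72],"twist":0,"gripper":1}]'
python3 - <<'E'
from h import *
to(0.5147,-0.373,0.221,0);snap('wrist','w4')
E
```

```text
clock: 9.35
position: [0.5143, -0.3751, 0.2978]
ee_rot: [-0.0, 1.0, -0.002, -0.001]
ft_force: [0.7, 0.4, -1.4]
gripper_width: 0.0948
offset [ 0.5 -2.1 76.8] twist -0.2 | now [ 0.5143 -0.3751  0.2978] yaw -0.23 F [ 0.7  0.4 -1.4] w 0.0948 t 9.35
```

View pics/w4.png

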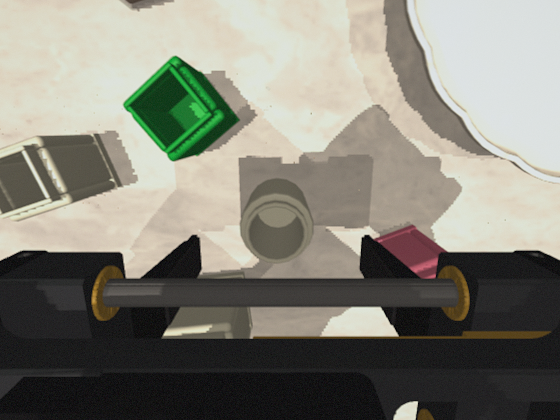

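```bash
python3 -m handwheel '[{"offset":[0,0,25],"twist":0,"gripper":1},{"offset":[0,0,50],"twist":0,"gripper":1},{"offset":[0,0,70],"twist":0,"gripper":1},{"offset":[0,0,78],"twist":0,"gripper":1},{"offset":[0,0,78],"twist":0,"gripper":0.7},{"offset":[0,0,78],"twist":0,"gripper":0.4},{"offset":[0,0,78],"twist":0,"gripper":0.3},{"offset":[0,0,78],"twist":0,"gripper":0.3}]' 25
python3 -m handwheel '[{"offset":[0,0,0],"twist":0,"gripper":0.3},{"offset":[0,0,0],"twist":0,"gripper":0.3},{"offset":[0,0,0],"twist":0,"gripper":0.3},{"offset":[0,0,-10],"twist":0,"gripper":0.3},{"offset":[0,0,-40],"twist":0,"gripper":0.3},{"offset":[5,-20,-75],"twist":0,"gripper":0.3},{"offset":[10,-55,-105],"twist":0,"gripper":0.3},{"offset":[16,-95,-130],"twist":0,"gripper":0.3}]' 25
python3 - <<'E'
from h import *
to(0.602,0.1015,0.244,0)
E
```

```text
clock: 10.2
position: [0.5155, -0.3732, 0.2223]
ee_rot: [0.001, 1.0, -0.0, 0.001]
ft_force: [0.7, 0.7, -0.1]
gripper_width: 0.0684
clock: 11.0
position: [0.5309, -0.2778, 0.3529]
ee_rot: [0.001, 1.0, -0.001, 0.001]
ft_force: [1.0, -0.2, -1.5]
gripper_width: 0.0538
offset [  69.9 -379.6  108.6] twist -0.1 | now [ 0.5309 -0.2778  0.3529] yaw -0.15 F [ 1.  -0.2 -1.5] w 0.0538 t 11.0
```

```bash
python3 -m handwheel '[{"offset":[8,-45,0],"twist":0,"gripper":0.3},{"offset":[16,-93,0],"twist":0,"gripper":0.3},{"offset":[25,-141,0],"twist":0,"gripper":0.3},{"offset":[34,-189,0],"twist":0,"gripper":0.3},{"offset":[43,-237,0],"twist":0,"gripper":0.3},{"offset":[52,-285,5],"twist":0,"gripper":0.3},{"offset":[61,-333,10],"twist":0,"gripper":0.3},{"offset":[69,-370,20],"twist":0,"gripper":0.3}]'
python3 - <<'E'
from h import *
to(0.602,0.1015,0.244,0)
E
```

```text
clock: 11.8
position: [0.6003, 0.0946, 0.3315]
ee_rot: [-0.0, 1.0, 0.0, 0.001]
ft_force: [0.0, -0.6, -2.0]
gripper_width: 0.0538
offset [ 1.6 -6.9 87.5] twist 0.0 | now [0.6003 0.0946 0.3315] yaw 0.05 F [ 0.  -0.6 -2. ] w 0.0538 t 11.8
```

```bash
python3 -m handwheel '[{"offset":[2,-9,20],"twist":0,"gripper":0.3},{"offset":[2,-9,45],"twist":0,"gripper":0.3},{"offset":[2,-9,65],"twist":0,"gripper":0.3},{"offset":[2,-9,78],"twist":0,"gripper":0.3},{"offset":[2,-9,84],"twist":0,"gripper":0.3},{"offset":[2,-9,86],"twist":0,"gripper":0.3},{"offset":[2,-9,87],"twist":0,"gripper":0.3},{"offset":[2,-9,87],"twist":0,"gripper":0.3}]'
python3 - <<'E'
from h import *
to(0.602,0.1015,0.244,0)
E
```

```text
clock: 12.6
position: [0.6027, 0.1009, 0.2449]
ee_rot: [-0.0, 1.0, -0.0, 0.001]
ft_force: [-0.0, -0.3, -2.6]
gripper_width: 0.0538
offset [-0.7 -0.6  0.9] twist -0.0 | now [0.6027 0.1009 0.2449] yaw -0.05 F [-0.  -0.3 -2.6] w 0.0538 t 12.6
```

```bash
python3 -m handwheel '[{"offset":[0,0,1],"twist":0,"gripper":0.3},{"offset":[0,0,2],"twist":0,"gripper":0.3},{"offset":[0,0,2],"twist":0,"gripper":0.5},{"offset":[0,0,2],"twist":0,"gripper":0.75},{"offset":[0,0,2],"twist":0,"gripper":0.75},{"offset":[0,0,2],"twist":0,"gripper":0.75},{"offset":[0,0,-10],"twist":0,"gripper":0.75},{"offset":[0,0,-40],"twist":0,"gripper":0.75}]'
python3 - <<'E'
from h import *
to(0.5,-0.1825,0.35,18.3)
E
python3 -m handwheel '[{"offset":[0,0,-30],"twist":0,"gripper":0.8},{"offset":[-15,30,-60],"twist":-3,"gripper":1},{"offset":[-30,70,-80],"twist":-6,"gripper":1},{"offset":[-50,115,-80],"twist":-9,"gripper":1},{"offset":[-68,160,-80],"twist":-12,"gripper":1},{"offset":[-85,205,-80],"twist":-15,"gripper":1},{"offset":[-100,250,-75],"twist":-18,"gripper":1},{"offset":[-102,284,-70],"twist":-18,"gripper":1}]'
python3 - <<'E'
from h import *
snap('wrist','wx');snap('top','t3');snap('wrist','w5');to(0.55,-0.2025,0.221,18.3)
E
```

```text
clock: 13.4
position: [0.601, 0.1009, 0.2812]
ee_rot: [0.0, 1.0, -0.0, -0.003]
ft_force: [-0.2, 0.4, -0.3]
gripper_width: 0.0715
offset [-101.3  283.5  -68. ] twist -18.3 | now [0.601  0.1009 0.2812] yaw -0.03 F [-0.2  0.4 -0.3] w 0.0715 t 13.4
clock: 14.2
position: [0.4986, -0.1851, 0.355]
ee_rot: [0.001, 0.988, 0.156, 0.001]
ft_force: [1.2, -0.3, 0.2]
gripper_width: 0.0946
offset [ 42.4  32.5 133.2] twist -0.5 | now [ 0.4997 -0.1845  0.3542] yaw 17.76 F [ 0.5  0.  -0.1] w 0.0951 t 14.35
```

View pics/w5.png

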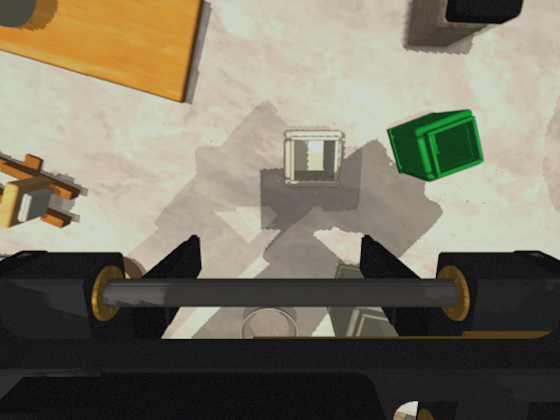

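View pics/t3.png

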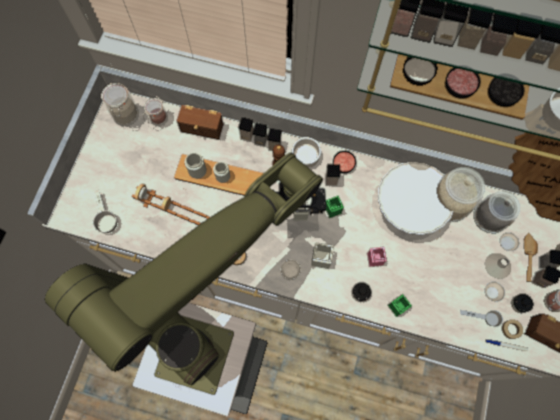

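```bash
python3 - <<'E'
from h import *
crop('w5',270,110,360,200,7,'c8')
d=load('w5');print(px(d,314.5,158,.078))
E
```

```text
[ 0.5534 -0.1995  0.078 ]
```

View pics/c8.png

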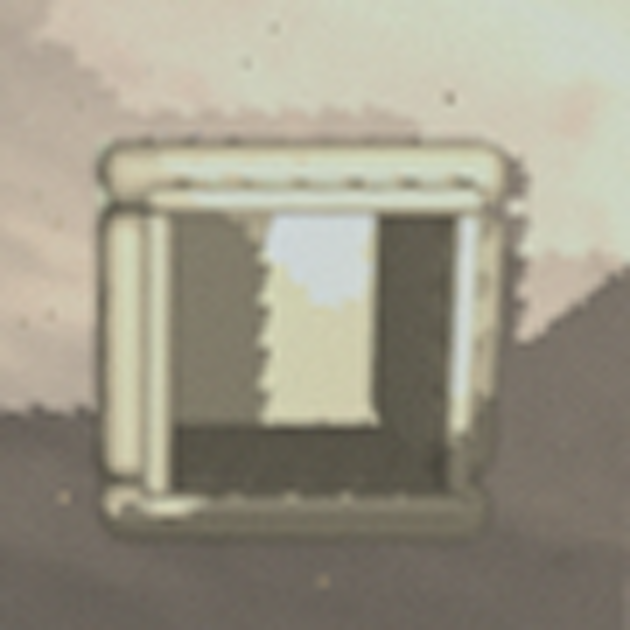

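```bash
python3 -m handwheel '[{"offset":[20,15,20],"twist":0,"gripper":0.85},{"offset":[43,31,40],"twist":0,"gripper":0.85},{"offset":[43,32,75],"twist":0,"gripper":0.85},{"offset":[43,32,105],"twist":0,"gripper":0.85},{"offset":[43,32,125],"twist":0,"gripper":0.85},{"offset":[43,32,133],"twist":0,"gripper":0.85},{"offset":[43,32,133],"twist":0,"gripper":0.8},{"offset":[43,32,133],"twist":0,"gripper":0.3}]' 25
python3 -m handwheel '[{"offset":[0,0,0],"twist":0,"gripper":0.3},{"offset":[0,0,0],"twist":0,"gripper":0.3},{"offset":[0,0,0],"twist":0,"gripper":0.3},{"offset":[0,0,0],"twist":0,"gripper":0.3},{"offset":[0,0,-10],"twist":0,"gripper":0.3},{"offset":[0,0,-40],"twist":0,"gripper":0.3},{"offset":[0,0,-70],"twist":0,"gripper":0.3},{"offset":[0,0,-100],"twist":0,"gripper":0.3}]' 25
python3 - <<'E'
from h import *
to(0.605,0.0065,0.244,2)
E
```

```text
clock: 15.15
position: [0.5517, -0.1998, 0.2223]
ee_rot: [0.001, 0.988, 0.157, 0.001]
ft_force: [1.2, 0.1, -0.3]
gripper_width: 0.0726
clock: 15.95
position: [0.5504, -0.2001, 0.3211]
ee_rot: [-0.0, 0.988, 0.156, -0.001]
ft_force: [0.1, -0.4, -2.3]
gripper_width: 0.0493
offset [ 115.8 -179.6   77.2] twist 16.0 | now [ 0.5504 -0.2001  0.3211] yaw 17.97 F [ 0.1 -0.4 -2.3] w 0.0493 t 15.95
```

```bash
python3 -m handwheel '[{"offset":[20,-30,0],"twist":3,"gripper":0.3},{"offset":[42,-65,0],"twist":6,"gripper":0.3},{"offset":[64,-100,0],"twist":10,"gripper":0.3},{"offset":[86,-135,0],"twist":14,"gripper":0.3},{"offset":[104,-162,10],"twist":17,"gripper":0.3},{"offset":[114,-178,30],"twist":18,"gripper":0.3},{"offset":[116,-180,55],"twist":18,"gripper":0.3},{"offset":[116,-180,70],"twist":18,"gripper":0.3}]'
python3 -m handwheel '[{"offset":[0,0,3],"twist":0,"gripper":0.3},{"offset":[0,0,5],"twist":0,"gripper":0.3},{"offset":[0,0,6],"twist":0,"gripper":0.3},{"offset":[0,0,7],"twist":0,"gripper":0.3},{"offset":[0,0,7],"twist":0,"gripper":0.3},{"offset":[0,0,8],"twist":0,"gripper":0.3},{"offset":[0,0,8],"twist":0,"gripper":0.3},{"offset":[0,0,8],"twist":0,"gripper":0.3}]'
python3 - <<'E'
from h import *
to(0.605,0.0065,0.244,0)
E
```

```text
clock: 16.75
position: [0.6048, 0.0078, 0.2482]
ee_rot: [-0.0, 1.0, 0.001, -0.002]
ft_force: [-0.0, -0.4, -3.1]
gripper_width: 0.0493
clock: 17.55
position: [0.6061, 0.0067, 0.2438]
ee_rot: [0.0, 1.0, -0.0, 0.001]
ft_force: [-0.4, -1.1, 0.8]
gripper_width: 0.0488
offset [-1.1  0.2 -0.2] twist -0.0 | now [0.6061 0.0067 0.2438] yaw -0.03 F [-0.4 -1.1  0.8] w 0.0488 t 17.55
```

```bash
python3 -m handwheel '[{"offset":[0,0,0],"twist":0,"gripper":0.5},{"offset":[0,0,0],"twist":0,"gripper":0.7},{"offset":[0,0,0],"twist":0,"gripper":0.7},{"offset":[0,0,0],"twist":0,"gripper":0.7},{"offset":[0,0,-15],"twist":0,"gripper":0.7},{"offset":[0,0,-50],"twist":0,"gripper":0.7},{"offset":[0,0,-85],"twist":0,"gripper":0.7},{"offset":[-20,0,-95],"twist":0,"gripper":0.7}]'
python3 -m handwheel '[{"offset":[-35,-10,0],"twist":2,"gripper":0.7},{"offset":[-75,-20,0],"twist":4,"gripper":0.7},{"offset":[-115,-30,0],"twist":6,"gripper":0.7},{"offset":[-150,-40,0],"twist":7.1,"gripper":0.6},{"offset":[-163,-43,10],"twist":7.1,"gripper":0.6},{"offset":[-163,-43,25],"twist":7.1,"gripper":0.6},{"offset":[-163,-43,40],"twist":7.1,"gripper":0.6},{"offset":[-163,-43,50],"twist":7.1,"gripper":0.6}]'
python3 - <<'E'
from h import *
snap('scene','s1');snap('wrist','w6');to(0.424,0.05,0.218,-7.1)
E
```

```text
clock: 18.35
position: [0.5878, 0.0067, 0.3444]
ee_rot: [0.0, 1.0, -0.0, 0.005]
ft_force: [0.2, -0.2, 1.5]
gripper_width: 0.0664
clock: 19.15
position: [0.4224, 0.0501, 0.2879]
ee_rot: [-0.0, 0.998, -0.062, 0.0]
ft_force: [-1.1, 0.2, 0.3]
gripper_width: 0.0573
offset [ 1.9 -0.3 68.9] twist -0.0 | now [0.4222 0.0499 0.2869] yaw -7.13 F [-0.  -0.2 -0.6] w 0.057 t 19.25
```

View pics/w6.png

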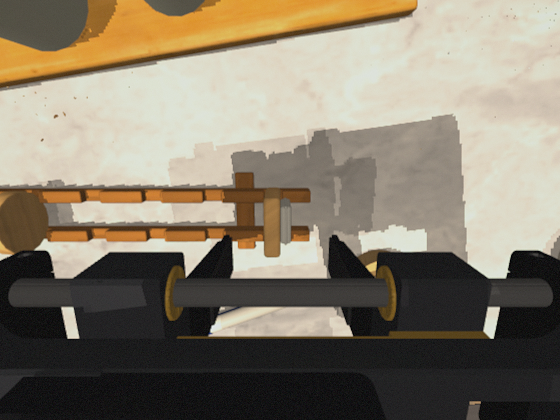

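View pics/s1.png

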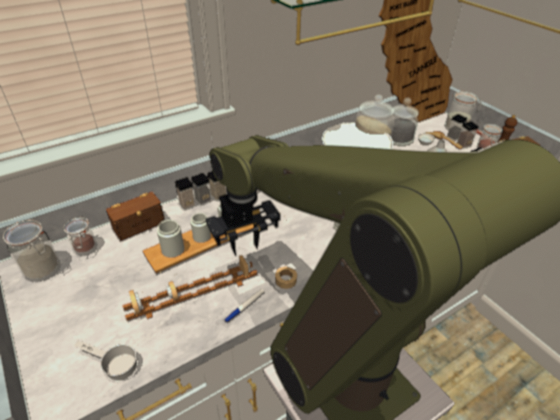

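```bash
python3 -m handwheel '[{"offset":[2,0,20],"twist":0,"gripper":0.6},{"offset":[2,0,45],"twist":0,"gripper":0.6},{"offset":[2,0,62],"twist":0,"gripper":0.6},{"offset":[2,0,68],"twist":0,"gripper":0.6},{"offset":[2,0,68],"twist":0,"gripper":0.3},{"offset":[2,0,68],"twist":0,"gripper":0.1},{"offset":[2,0,68],"twist":0,"gripper":0.1},{"offset":[2,0,68],"twist":0,"gripper":0.1}]' 10
python3 -m handwheel '[{"offset":[0,0,0],"twist":0,"gripper":0.1},{"offset":[0,0,0],"twist":0,"gripper":0.1},{"offset":[0,0,0],"twist":0,"gripper":0.1},{"offset":[0,0,-10],"twist":0,"gripper":0.1},{"offset":[0,0,-25],"twist":0,"gripper":0.1},{"offset":[0,0,-45],"twist":0,"gripper":0.1},{"offset":[0,20,-60],"twist":0,"gripper":0.1},{"offset":[0,60,-60],"twist":0,"gripper":0.1}]' 10
python3 - <<'E'
from h import *
to(0.46,-0.10,0.204,0)
E
```

```text
clock: 20.05
position: [0.4252, 0.0497, 0.2208]
ee_rot: [-0.0, 0.998, -0.062, 0.001]
ft_force: [0.1, -0.2, -0.7]
gripper_width: 0.0306
clock: 20.85
position: [0.4182, -0.0095, 0.283]
ee_rot: [0.0, 0.998, -0.06, 0.003]
ft_force: [0.6, -0.6, -1.0]
gripper_width: 0.0199
offset [51.9 84.8 79.4] twist -6.9 | now [ 0.4182 -0.0095  0.283 ] yaw -6.89 F [ 0.6 -0.6 -1. ] w 0.0199 t 20.85
```

```bash
python3 -m handwheel '[{"offset":[13,20,0],"twist":-2,"gripper":0.1},{"offset":[28,45,0],"twist":-4,"gripper":0.1},{"offset":[43,70,10],"twist":-6,"gripper":0.1},{"offset":[52,85,25],"twist":-7,"gripper":0.1},{"offset":[52,85,45],"twist":-7,"gripper":0.1},{"offset":[52,85,60],"twist":-7,"gripper":0.1},{"offset":[52,85,68],"twist":-7,"gripper":0.1},{"offset":[52,85,70],"twist":-7,"gripper":0.1}]'
python3 -m handwheel '[{"offset":[0,0,2],"twist":0,"gripper":0.1},{"offset":[0,0,4],"twist":0,"gripper":0.1},{"offset":[0,0,5],"twist":0,"gripper":0.1},{"offset":[0,0,6],"twist":0,"gripper":0.1},{"offset":[0,0,6],"twist":0,"gripper":0.1},{"offset":[0,0,6],"twist":0,"gripper":0.1},{"offset":[0,0,6],"twist":0,"gripper":0.1},{"offset":[0,0,6],"twist":0,"gripper":0.1}]'
python3 - <<'E'
from h import *
to(0.46,-0.10,0.204,0);snap('wrist','w7')
E
```

```text
clock: 21.65
position: [0.4579, -0.1005, 0.209]
ee_rot: [-0.0, 1.0, -0.001, -0.001]
ft_force: [-0.2, 0.1, 0.5]
gripper_width: 0.0198
clock: 22.45
position: [0.4591, -0.1007, 0.2062]
ee_rot: [0.0, 1.0, -0.001, 0.0]
ft_force: [-5.2, 1.5, 11.5]
gripper_width: 0.02
offset [ 0.9 -0.7  2.2] twist -0.1 | now [ 0.4591 -0.1007  0.2062] yaw -0.1 F [-5.2  1.5 11.5] w 0.02 t 22.45
```

View pics/w7.png

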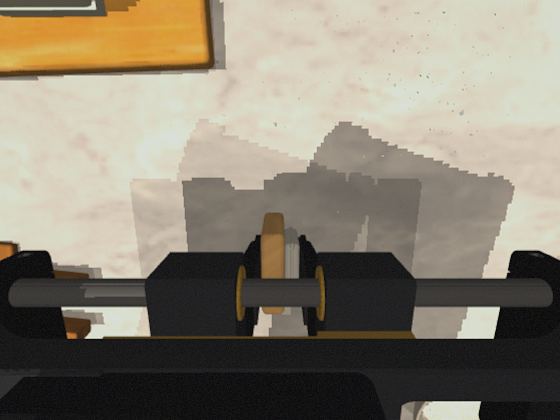

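```bash
python3 -m handwheel '[{"offset":[0,0,-2],"twist":0,"gripper":0.1},{"offset":[0,0,-2],"twist":0,"gripper":0.15},{"offset":[0,0,-2],"twist":0,"gripper":0.2},{"offset":[0,0,-2],"twist":0,"gripper":0.4},{"offset":[0,0,-2],"twist":0,"gripper":0.6},{"offset":[0,0,-2],"twist":0,"gripper":0.8},{"offset":[0,0,-2],"twist":0,"gripper":0.8},{"offset":[0,0,-2],"twist":0,"gripper":0.8}]'
python3 - <<'E'
from h import *
snap('wrist','w8');to(0.46,-0.10,0.204,0)
E
```

```text
clock: 23.3
position: [0.4582, -0.1006, 0.2056]
ee_rot: [-0.0, 1.0, -0.001, -0.0]
ft_force: [0.0, -0.0, -0.1]
gripper_width: 0.0543
offset [ 1.7 -0.6  1.6] twist -0.1 | now [ 0.4583 -0.1006  0.2056] yaw -0.13 F [0.7 0.7 0.4] w 0.0587 t 23.35
```

View pics/w8.png

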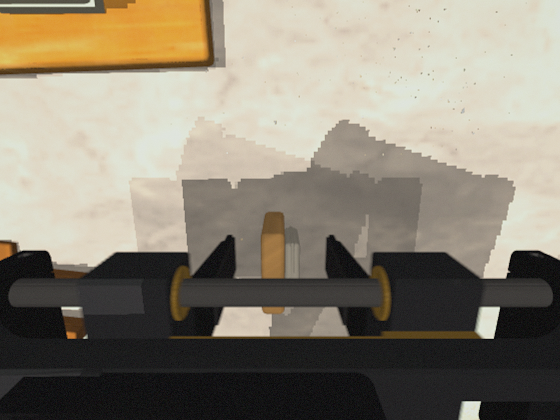

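```bash
python3 -m handwheel '[{"offset":[0,0,-5],"twist":0,"gripper":0.95},{"offset":[0,0,-12],"twist":0,"gripper":0.95},{"offset":[0,5,-16],"twist":0,"gripper":0.95},{"offset":[0,15,-16],"twist":0,"gripper":0.95},{"offset":[0,24,-16],"twist":0,"gripper":0.95},{"offset":[0,30,-16],"twist":0,"gripper":0.95},{"offset":[0,36,-16],"twist":0,"gripper":0.95},{"offset":[0,42,-16],"twist":0,"gripper":0.95}]'
python3 -m handwheel '[{"offset":[0,6,0],"twist":0,"gripper":0.95},{"offset":[0,12,0],"twist":0,"gripper":0.95},{"offset":[0,17,-2],"twist":0,"gripper":0.95},{"offset":[0,17,-5],"twist":0,"gripper":0.95},{"offset":[-20,17,-30],"twist":0,"gripper":0.95},{"offset":[-40,17,-60],"twist":0,"gripper":0.95},{"offset":[-60,17,-90],"twist":0,"gripper":0.95},{"offset":[-60,17,-90],"twist":0,"gripper":0.95}]'
python3 - <<'E'
from h import *
snap('wrist','wx');snap('wrist','w9');to(0.46,-0.12,0.204,0)
E
```

```text
clock: 24.15
position: [0.4581, -0.1433, 0.2215]
ee_rot: [-0.0, 1.0, -0.001, -0.0]
ft_force: [0.4, 1.0, 0.6]
gripper_width: 0.0905
clock: 24.95
position: [0.398, -0.1599, 0.3166]
ee_rot: [0.002, 1.0, -0.001, 0.004]
ft_force: [0.5, 0.1, 0.6]
gripper_width: 0.0906
offset [ 61.5 -39.8 108.9] twist -0.1 | now [ 0.3981 -0.1595  0.3128] yaw -0.14 F [ 0.6 -0.5 -1.3] w 0.0903 t 25.05
```

View pics/w9.png

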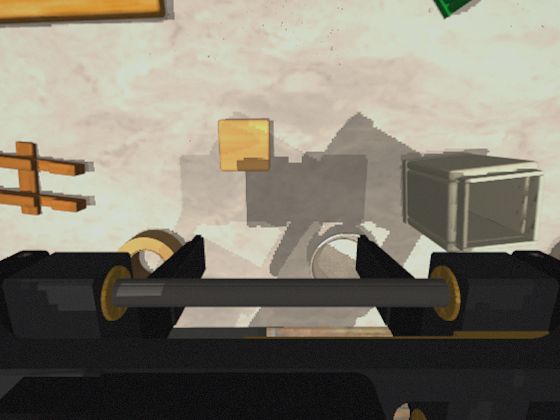

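```bash
python3 - <<'E'
from h import *
crop('w9',205,105,285,185,8,'c9')
E
```

```text
(no output)
```

View pics/c9.png

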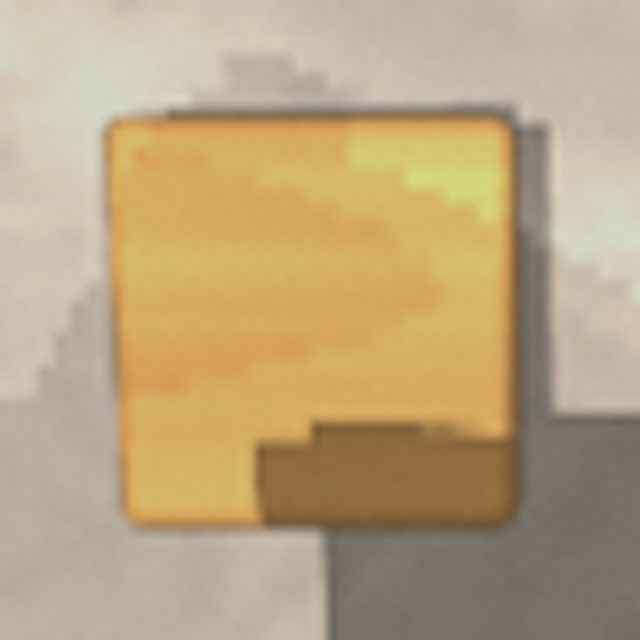

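```bash
python3 - <<'E'
from h import *
d=load('w9'); P=np.array([px(d,205+u/8,105+v/8,.02) for u,v in [(105,113),(515,113),(521,527),(123,527)]])
print(P,P.mean(0)); e=P[1]-P[0];print(np.degrees(np.arctan2(e[0],-e[1]))); e=P[0]-P[3];print(np.degrees(np.arctan2(e[1],e[0])));e=P[1]-P[2];print(np.degrees(np.arctan2(e[1],e[0])))
E
```

```text
[[ 0.4792 -0.1082  0.02  ]
 [ 0.4791 -0.1523  0.02  ]
 [ 0.4346 -0.1524  0.02  ]
 [ 0.4348 -0.1078  0.02  ]] [ 0.456925 -0.130175  0.02    ]
-0.12992217984241458
-0.5161642297648334
0.12875434397307922
```

```bash
python3 -m handwheel '[{"offset":[30,-15,0],"twist":0,"gripper":0.85},{"offset":[59,-29,10],"twist":0,"gripper":0.85},{"offset":[59,-29,40],"twist":0,"gripper":0.85},{"offset":[59,-29,70],"twist":0,"gripper":0.85},{"offset":[59,-29,95],"twist":0,"gripper":0.85},{"offset":[59,-29,110],"twist":0,"gripper":0.8},{"offset":[59,-29,116],"twist":0,"gripper":0.8},{"offset":[59,-29,117],"twist":0,"gripper":0.7}]'
python3 - <<'E'
from h import *
to(0.457,-0.130,0.1945,0)
E
```

```text
clock: 25.85
position: [0.4568, -0.1302, 0.1929]
ee_rot: [-0.001, 1.0, -0.001, -0.002]
ft_force: [-0.2, 0.5, 0.4]
gripper_width: 0.0724
offset [ 0.2 -0.2 -1.6] twist -0.1 | now [ 0.4568 -0.1302  0.1929] yaw -0.1 F [-0.2  0.5  0.4] w 0.0724 t 25.85
```

```bash
python3 -m handwheel '[{"offset":[0,0,-1],"twist":0,"gripper":0.5},{"offset":[0,0,-2],"twist":0,"gripper":0.35},{"offset":[0,0,-2],"twist":0,"gripper":0.35},{"offset":[0,0,-2],"twist":0,"gripper":0.35},{"offset":[0,0,-2],"twist":0,"gripper":0.35},{"offset":[0,0,-10],"twist":0,"gripper":0.35},{"offset":[0,0,-30],"twist":0,"gripper":0.35},{"offset":[0,0,-60],"twist":0,"gripper":0.35}]' 10
python3 - <<'E'
from h import *
to(0.606,0.0067,0.335,0)
E
```

```text
clock: 26.65
position: [0.4562, -0.1303, 0.2537]
ee_rot: [-0.001, 1.0, -0.001, -0.002]
ft_force: [-0.0, -0.2, -0.4]
gripper_width: 0.0451
offset [ 149.1 -137.4  -81.7] twist -0.1 | now [ 0.4562 -0.1303  0.2537] yaw -0.13 F [-0.  -0.2 -0.4] w 0.0451 t 26.65
```

```bash
python3 -m handwheel '[{"offset":[10,-9,-20],"twist":0,"gripper":0.35},{"offset":[33,-30,-50],"twist":0,"gripper":0.35},{"offset":[60,-55,-75],"twist":0,"gripper":0.35},{"offset":[90,-83,-82],"twist":0,"gripper":0.35},{"offset":[118,-108,-82],"twist":0,"gripper":0.35},{"offset":[138,-127,-82],"twist":0,"gripper":0.35},{"offset":[147,-136,-82],"twist":0,"gripper":0.35},{"offset":[149,-137,-82],"twist":0,"gripper":0.35}]'
python3 - <<'E'
from h import *
snap('wrist','wx');snap('wrist','w10');to(0.606,0.0067,0.2885,0)
E
```

```text
clock: 27.45
position: [0.6069, 0.0068, 0.3365]
ee_rot: [0.0, 1.0, -0.0, -0.0]
ft_force: [-0.1, -0.1, -0.9]
gripper_width: 0.045
offset [-0.1 -1.1 48. ] twist -0.1 | now [0.6061 0.0057 0.3365] yaw -0.13 F [-0.2 -0.4 -0.7] w 0.0447 t 27.55
```

View pics/w10.png

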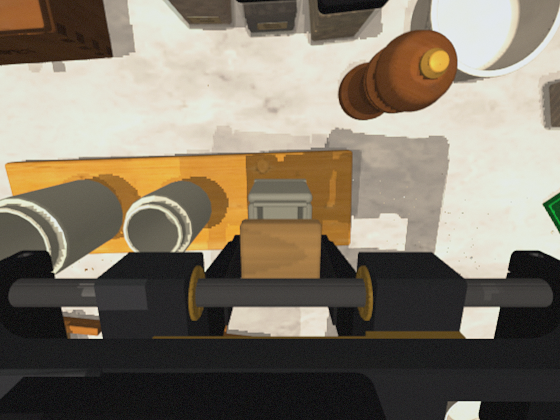

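```bash
python3 - <<'E'
from h import *
crop('w10',235,160,330,290,6,'c10')
d=load('w10'); print(proj(d,(.6305,.0312,.092)),proj(d,(.6305,-.0178,.092)), proj(d,(.6225,.0232,.102)),proj(d,(.6225,-.0098,.102)))
E
```

```text
[245.5 193.8] [311.2 193.7] [255.4 207.5] [301.2 207.4]
```

View pics/c10.png

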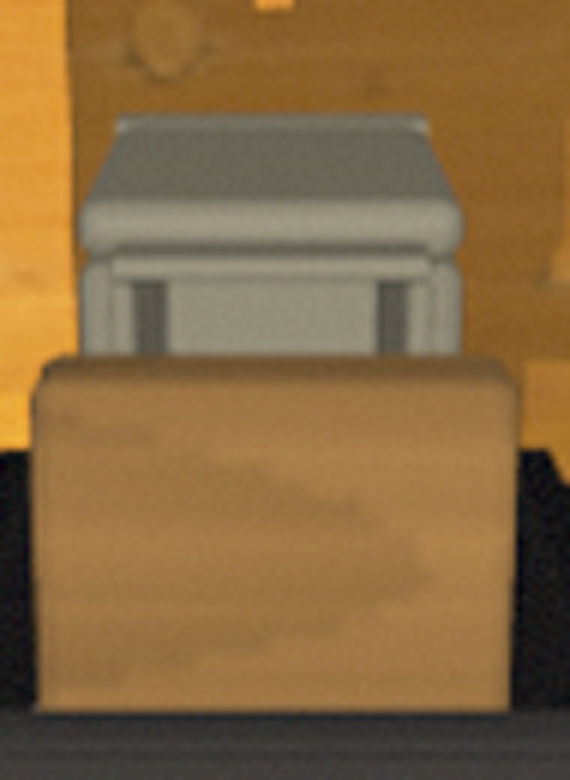

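```bash
python3 -m handwheel '[{"offset":[0,0,10],"twist":0,"gripper":0.35},{"offset":[0,0,20],"twist":0,"gripper":0.35},{"offset":[0,0,28],"twist":0,"gripper":0.35},{"offset":[0,0,34],"twist":0,"gripper":0.35},{"offset":[0,0,39],"twist":0,"gripper":0.35},{"offset":[0,0,43],"twist":0,"gripper":0.35},{"offset":[0,0,46],"twist":0,"gripper":0.35},{"offset":[0,0,46],"twist":0,"gripper":0.35}]'
python3 - <<'E'
from h import *
to(0.606,0.0067,0.2885,0)
E
```

```text
clock: 28.35
position: [0.6069, 0.006, 0.2917]
ee_rot: [0.0, 1.0, -0.001, 0.001]
ft_force: [-0.9, -0.1, 2.3]
gripper_width: 0.0451
offset [-0.9 -0.7  3.2] twist -0.1 | now [0.6069 0.006  0.2917] yaw -0.12 F [-0.9 -0.1  2.3] w 0.0451 t 28.35
```

```bash
python3 -m handwheel '[{"offset":[0,0,1],"twist":0,"gripper":0.35},{"offset":[0,0,2],"twist":0,"gripper":0.35},{"offset":[0,0,3],"twist":0,"gripper":0.35},{"offset":[0,0,3],"twist":0,"gripper":0.35},{"offset":[0,0,3],"twist":0,"gripper":0.35},{"offset":[0,0,3],"twist":0,"gripper":0.35},{"offset":[0,0,3],"twist":0,"gripper":0.35},{"offset":[0,0,3],"twist":0,"gripper":0.35}]'
python3 - <<'E'
from h import *
to(0.606,0.0067,0.2885,0);snap('wrist','w11')
E
```

```text
clock: 29.15
position: [0.6074, 0.0061, 0.2914]
ee_rot: [0.0, 1.0, -0.001, 0.002]
ft_force: [-4.3, -0.5, 13.5]
gripper_width: 0.0455
offset [-1.4 -0.6  2.8] twist -0.1 | now [0.6074 0.0061 0.2914] yaw -0.12 F [-4.3 -0.5 13.5] w 0.0455 t 29.15
```

View pics/w11.png

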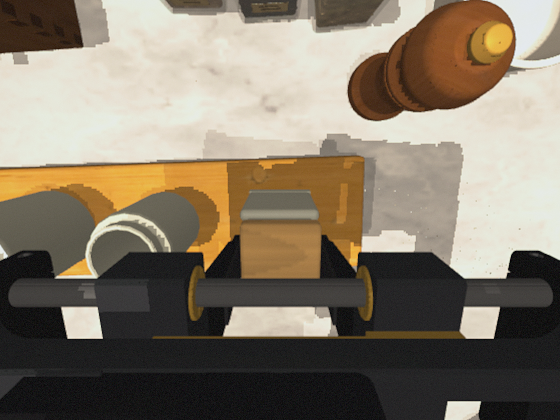

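```bash
python3 -m handwheel '[{"offset":[0,0,-3],"twist":0,"gripper":0.35},{"offset":[0,0,-3],"twist":0,"gripper":0.45},{"offset":[0,0,-3],"twist":0,"gripper":0.6},{"offset":[0,0,-3],"twist":0,"gripper":0.6},{"offset":[0,0,-3],"twist":0,"gripper":0.6},{"offset":[-3,0,-20],"twist":0,"gripper":0.6},{"offset":[-25,0,-50],"twist":0,"gripper":0.6},{"offset":[-65,0,-80],"twist":0,"gripper":0.6}]'
python3 - <<'E'
from h import *
snap('scene','s2');snap('wrist','w12');to(0.606,0.0067,0.2885,0)
crop('s2',150,180,270,290,6,'c11')
E
```

```text
clock: 30.0
position: [0.5418, 0.006, 0.3695]
ee_rot: [0.0, 1.0, -0.001, 0.0]
ft_force: [0.3, 0.4, 0.7]
gripper_width: 0.0568
offset [65.2 -0.6 86.8] twist -0.1 | now [0.54   0.0063 0.3746] yaw -0.12 F [ 0.3 -0.2  0.2] w 0.0572 t 30.1
```

View pics/w12.png

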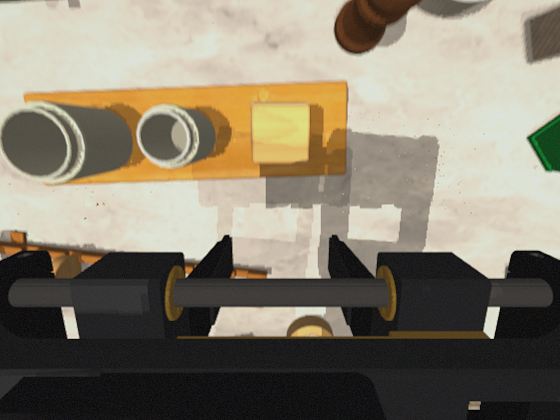

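View pics/c11.png

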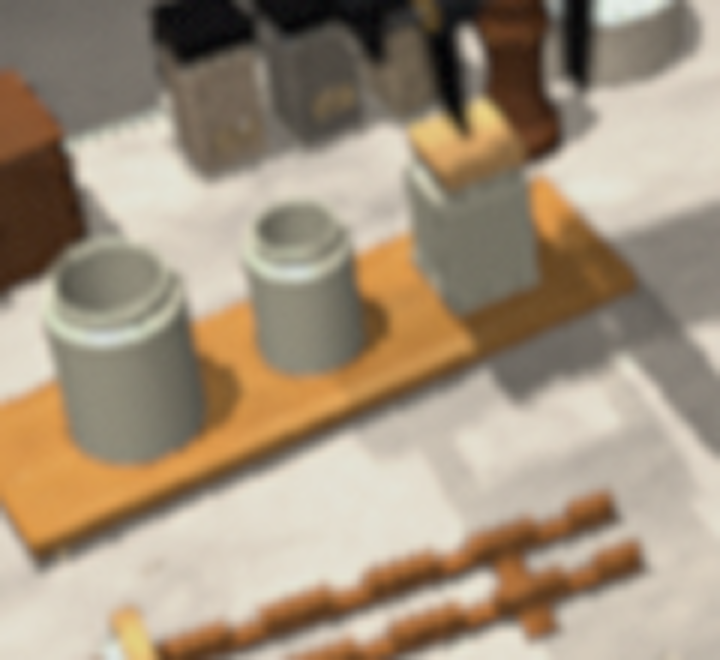

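```bash
python3 - <<'E'
from h import *
crop('w12',225,75,345,195,6,'c12')
d=load('w12')
for z in (.114,.122): print([((proj(d,(.606+a,.0057+b,z))-[225,75])*6).round(0).tolist() for a,b in [(.0225,.0225),(.0225,-.0225),(-.0225,-.0225),(-.0225,.0225)]])
print([((proj(d,(.606+a,.0057+b,.092))-[225,75])*6).round(0).tolist() for a,b in [(.0245,.0245),(.0245,-.0245),(-.0245,-.0245),(-.0245,.0245)]])
E
```

```text
[[148.0, 176.0], [508.0, 176.0], [500.0, 538.0], [157.0, 539.0]]
[[142.0, 171.0], [514.0, 170.0], [506.0, 544.0], [151.0, 545.0]]
[[148.0, 175.0], [508.0, 174.0], [500.0, 536.0], [157.0, 536.0]]
```

View pics/c12.png

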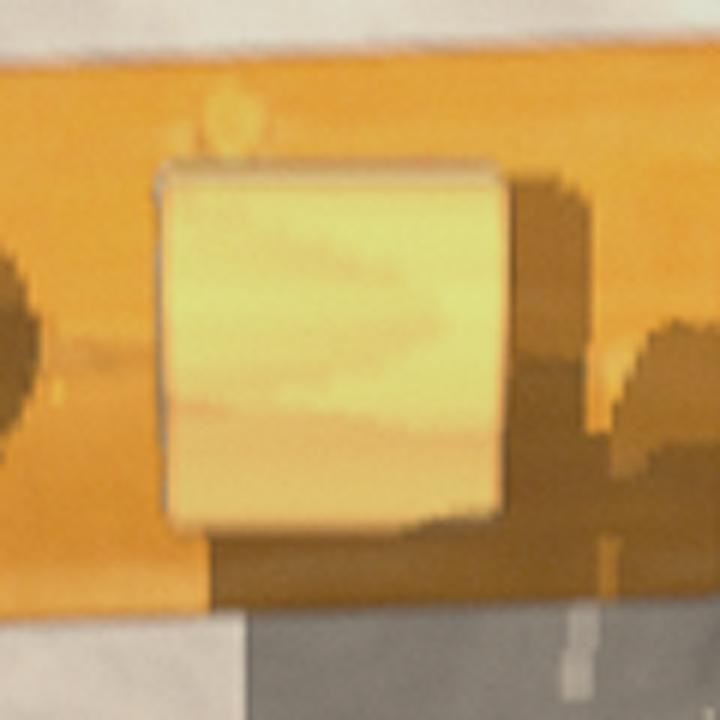

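```bash
python3 - <<'E'
from h import *
snap('wrist','wx');snap('wrist','wx');snap('wrist','w13');snap('scene','s3')
crop('w13',225,75,345,195,6,'c12');crop('s3',205,180,265,240,10,'c13')
d=load('w13')
for z in (.114,.122): print([((proj(d,(.606+a,.0057+b,z))-[225,75])*6).round(0).tolist() for a,b in [(.0225,.0225),(.0225,-.0225),(-.0225,-.0225),(-.0225,.0225)]])
print([((proj(d,(.606+a,.0057+b,.092))-[225,75])*6).round(0).tolist() for a,b in [(.0245,.0245),(.0245,-.0245),(-.0245,-.0245),(-.0245,.0245)]])
E
```

```text
[[142.0, 196.0], [511.0, 195.0], [503.0, 564.0], [152.0, 565.0]]
[[136.0, 191.0], [517.0, 190.0], [509.0, 572.0], [146.0, 573.0]]
[[143.0, 193.0], [510.0, 191.0], [502.0, 560.0], [153.0, 560.0]]
```

View pics/c12.png

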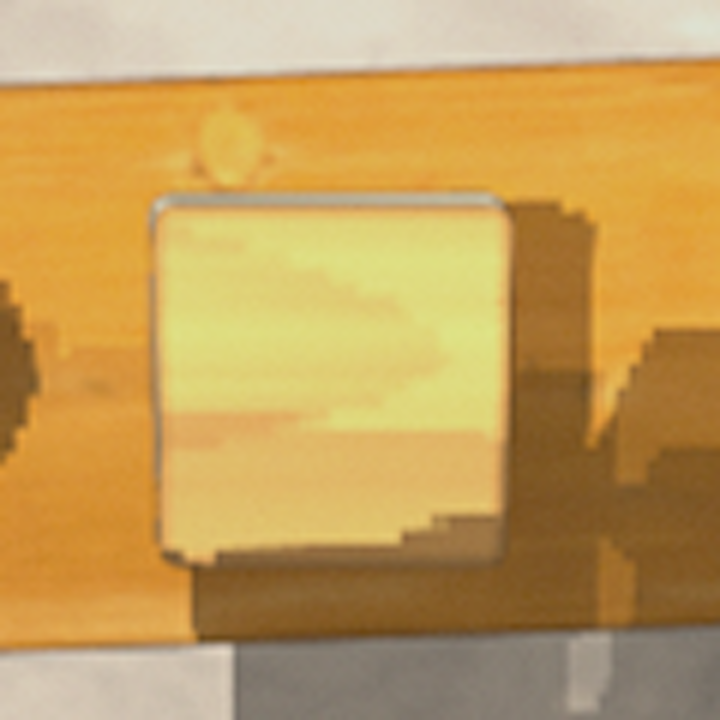

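View pics/c13.png

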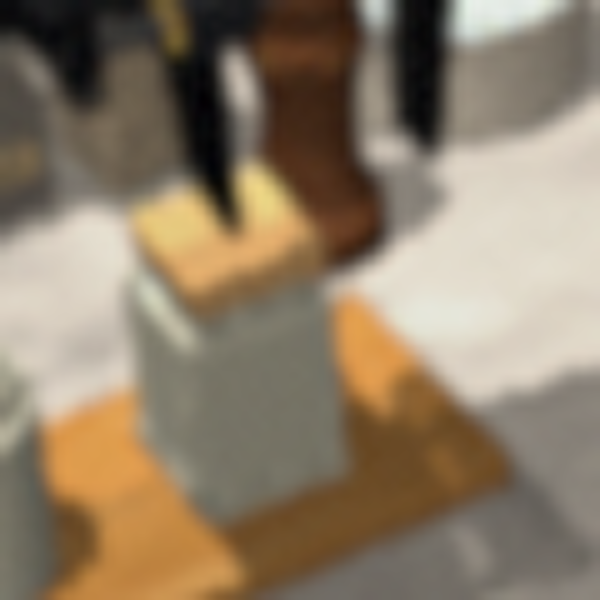

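```bash
python3 - <<'E'
from h import *
to(0.4475,0.257,0.29,-7.1)
E
python3 -m handwheel '[{"offset":[-20,-35,0],"twist":1,"gripper":0.6},{"offset":[-38,-80,10],"twist":2,"gripper":0.6},{"offset":[-55,-125,20],"twist":4,"gripper":0.6},{"offset":[-70,-170,35],"twist":5,"gripper":0.6},{"offset":[-82,-210,50],"twist":6,"gripper":0.6},{"offset":[-90,-240,65],"twist":7,"gripper":0.6},{"offset":[-92,-250,78],"twist":7,"gripper":0.6},{"offset":[-92,-251,85],"twist":7,"gripper":0.6}]'
python3 - <<'E'
from h import *
snap('wrist','wx');snap('wrist','w14');to(0.4475,0.257,0.218,-7.1)
E
```

```text
offset [ -94.7 -250.6   77.4] twist 7.0 | now [0.5417 0.0062 0.3673] yaw -0.13 F [-0.9 -0.7 -0.5] w 0.057 t 30.3
clock: 31.1
position: [0.4497, 0.2581, 0.2799]
ee_rot: [0.001, 0.998, -0.061, -0.002]
ft_force: [-0.4, -0.7, -0.1]
gripper_width: 0.0571
offset [-2.5 -0.1 62.6] twist -0.0 | now [0.4502 0.2567 0.2806] yaw -7.13 F [-0.3 -0.  -0.7] w 0.0567 t 31.2
```

View pics/w14.png

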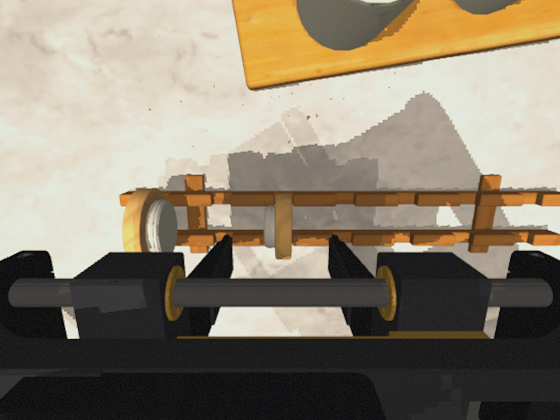

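```bash
python3 -m handwheel '[{"offset":[-2,0,20],"twist":0,"gripper":0.6},{"offset":[-2,0,45],"twist":0,"gripper":0.6},{"offset":[-2,0,58],"twist":0,"gripper":0.6},{"offset":[-2,0,62],"twist":0,"gripper":0.6},{"offset":[-2,0,62],"twist":0,"gripper":0.3},{"offset":[-2,0,62],"twist":0,"gripper":0.1},{"offset":[-2,0,62],"twist":0,"gripper":0.1},{"offset":[-2,0,62],"twist":0,"gripper":0.1}]' 10
python3 -m handwheel '[{"offset":[0,0,0],"twist":0,"gripper":0.1},{"offset":[0,0,0],"twist":0,"gripper":0.1},{"offset":[0,0,0],"twist":0,"gripper":0.1},{"offset":[0,0,-10],"twist":0,"gripper":0.1},{"offset":[0,0,-30],"twist":0,"gripper":0.1},{"offset":[0,0,-60],"twist":0,"gripper":0.1},{"offset":[0,20,-85],"twist":0,"gripper":0.1},{"offset":[0,60,-90],"twist":0,"gripper":0.1}]' 10
python3 - <<'E'
from h import *
to(0.46,-0.130,0.212,0)
E
```

```text
clock: 32.0
position: [0.4485, 0.2578, 0.2218]
ee_rot: [-0.0, 0.998, -0.062, 0.001]
ft_force: [-0.6, 0.7, -0.2]
gripper_width: 0.0305
clock: 32.8
position: [0.4418, 0.199, 0.3155]
ee_rot: [-0.002, 0.998, -0.061, 0.004]
ft_force: [0.6, -0.9, -1.0]
gripper_width: 0.02
offset [ 57.1 324.8 102.8] twist -6.9 | now [0.4418 0.199  0.3155] yaw -6.94 F [ 0.6 -0.9 -1. ] w 0.02 t 32.8
```

```bash
python3 -m handwheel '[{"offset":[6,40,0],"twist":0,"gripper":0.1},{"offset":[14,85,0],"twist":-1,"gripper":0.1},{"offset":[22,130,0],"twist":-2,"gripper":0.1},{"offset":[30,175,0],"twist":-3,"gripper":0.1},{"offset":[39,222,0],"twist":-4,"gripper":0.1},{"offset":[47,268,20],"twist":-5,"gripper":0.1},{"offset":[54,305,50],"twist":-6,"gripper":0.1},{"offset":[57,325,80],"twist":-7,"gripper":0.1}]'
python3 -m handwheel '[{"offset":[0,0,12],"twist":0,"gripper":0.1},{"offset":[0,0,20],"twist":0,"gripper":0.1},{"offset":[0,0,25],"twist":0,"gripper":0.1},{"offset":[0,0,26],"twist":0,"gripper":0.1},{"offset":[0,0,27],"twist":0,"gripper":0.1},{"offset":[0,0,28],"twist":0,"gripper":0.1},{"offset":[0,0,28],"twist":0,"gripper":0.1},{"offset":[0,0,28],"twist":0,"gripper":0.1}]'
python3 - <<'E'
from h import *
to(0.46,-0.130,0.2075,0)
E
```

```text
clock: 33.6
position: [0.4572, -0.1343, 0.2314]
ee_rot: [0.001, 1.0, -0.002, 0.001]
ft_force: [0.2, -0.3, -0.1]
gripper_width: 0.0199
clock: 34.4
position: [0.4589, -0.1307, 0.2067]
ee_rot: [0.001, 1.0, -0.0, 0.003]
ft_force: [-1.1, 0.7, 10.8]
gripper_width: 0.0201
offset [ 1.1 -0.7 -0.8] twist -0.0 | now [ 0.4589 -0.1307  0.2067] yaw -0.0 F [-1.1  0.7 10.8] w 0.0201 t 34.4
```

```bash
python3 -m handwheel '[{"offset":[0,0,-2],"twist":0,"gripper":0.1},{"offset":[0,0,-2],"twist":0,"gripper":0.15},{"offset":[0,0,-2],"twist":0,"gripper":0.2},{"offset":[0,0,-2],"twist":0,"gripper":0.4},{"offset":[0,0,-2],"twist":0,"gripper":0.6},{"offset":[0,0,-2],"twist":0,"gripper":0.8},{"offset":[0,0,-2],"twist":0,"gripper":0.8},{"offset":[0,0,-2],"twist":0,"gripper":0.8}]'
python3 - <<'E'
from h import *
snap('wrist','w15');to(0.46,-0.10,0.204,0)
E
```

```text
clock: 35.2
position: [0.4568, -0.1314, 0.2045]
ee_rot: [-0.0, 1.0, -0.001, -0.0]
ft_force: [0.5, 0.4, 0.1]
gripper_width: 0.0546
offset [  3.1 -31.4   0.5] twist -0.1 | now [ 0.4568 -0.1314  0.2045] yaw -0.13 F [-0.5 -0.7 -0.4] w 0.0586 t 35.25
```

View pics/w15.png

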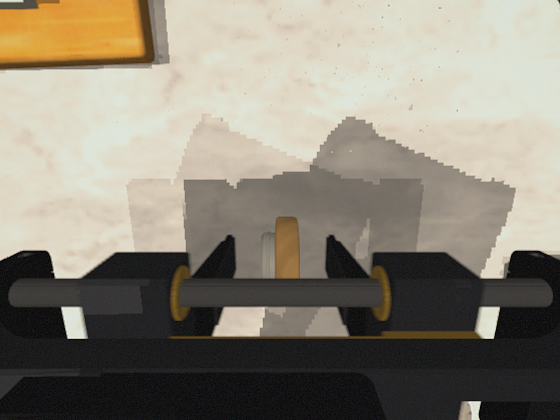

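```bash
python3 -m handwheel '[{"offset":[0,0,-7],"twist":0,"gripper":0.95},{"offset":[0,0,-15],"twist":0,"gripper":0.95},{"offset":[0,-5,-20],"twist":0,"gripper":0.95},{"offset":[0,-15,-20],"twist":0,"gripper":0.95},{"offset":[0,-24,-20],"twist":0,"gripper":0.95},{"offset":[0,-30,-20],"twist":0,"gripper":0.95},{"offset":[0,-36,-20],"twist":0,"gripper":0.95},{"offset":[0,-42,-20],"twist":0,"gripper":0.95}]'
python3 -m handwheel '[{"offset":[0,-6,0],"twist":0,"gripper":0.95},{"offset":[0,-12,0],"twist":0,"gripper":0.95},{"offset":[0,-17,-2],"twist":0,"gripper":0.95},{"offset":[0,-17,-5],"twist":0,"gripper":0.95},{"offset":[-20,-17,-30],"twist":0,"gripper":0.95},{"offset":[-40,-17,-60],"twist":0,"gripper":0.95},{"offset":[-60,-17,-90],"twist":0,"gripper":0.95},{"offset":[-60,-17,-90],"twist":0,"gripper":0.95}]'
python3 - <<'E'
from h import *
snap('wrist','wx');snap('wrist','wx');snap('wrist','w16');to(0.46,-0.12,0.204,0)
E
```

```text
clock: 36.05
position: [0.4569, -0.0887, 0.2245]
ee_rot: [-0.0, 1.0, -0.001, -0.0]
ft_force: [0.3, -0.7, 0.0]
gripper_width: 0.0905
clock: 36.85
position: [0.397, -0.0727, 0.3197]
ee_rot: [0.002, 1.0, -0.001, 0.004]
ft_force: [0.7, -0.1, 0.4]
gripper_width: 0.0906
offset [ 63.1  47.5 110.7] twist -0.1 | now [ 0.397  -0.0724  0.3146] yaw -0.15 F [ 0.8  0.4 -0.5] w 0.09 t 37.0
```

View pics/w16.png

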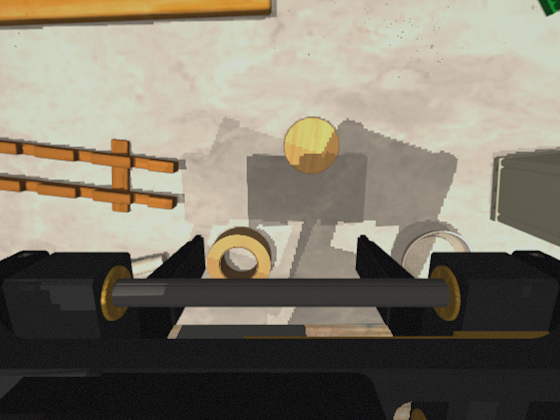

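```bash
python3 - <<'E'
from h import *
d=load('w16'); i=cv2.imread('pics/w16.png')[100:190,270:355].astype(int)
m=((i[...,2]-i[...,0])>50).astype(np.uint8); c=max(cv2.findContours(m,0,2)[0],key=cv2.contourArea); (a,b),r=cv2.minEnclosingCircle(c); print(a+270,b+100,r)
p=px(d,a+270,b+100,.02);print(p);to(p[0],p[1],.195,0)
E
```

```text
311.0781555175781 144.9171371459961 28.538402557373047
[ 0.4553 -0.101   0.02  ]
offset [ 58.4  28.5 119.7] twist -0.1 | now [ 0.397  -0.0724  0.3146] yaw -0.15 F [ 0.8  0.4 -0.5] w 0.09 t 37.0
```

```bash
python3 -m handwheel '[{"offset":[30,15,0],"twist":0,"gripper":0.85},{"offset":[58,28,10],"twist":0,"gripper":0.85},{"offset":[58,28,40],"twist":0,"gripper":0.85},{"offset":[58,28,70],"twist":0,"gripper":0.85},{"offset":[58,28,95],"twist":0,"gripper":0.85},{"offset":[58,28,110],"twist":0,"gripper":0.8},{"offset":[58,28,116],"twist":0,"gripper":0.8},{"offset":[58,28,117],"twist":0,"gripper":0.7}]'
python3 - <<'E'
from h import *
to(0.4553,-0.101,0.195,0)
E
```

```text
clock: 37.8
position: [0.4545, -0.1002, 0.1958]
ee_rot: [-0.001, 1.0, -0.001, -0.002]
ft_force: [-0.2, 0.9, 0.6]
gripper_width: 0.0722
offset [0.8 0.8 0.8] twist -0.1 | now [ 0.4545 -0.1002  0.1958] yaw -0.12 F [-0.2  0.9  0.6] w 0.0722 t 37.8
```

```bash
python3 -m handwheel '[{"offset":[1,0,0],"twist":0,"gripper":0.6},{"offset":[1,0,0],"twist":0,"gripper":0.4},{"offset":[1,0,0],"twist":0,"gripper":0.4},{"offset":[1,0,0],"twist":0,"gripper":0.4},{"offset":[1,0,0],"twist":0,"gripper":0.4},{"offset":[1,0,-10],"twist":0,"gripper":0.4},{"offset":[1,0,-30],"twist":0,"gripper":0.4},{"offset":[1,0,-60],"twist":0,"gripper":0.4}]' 10
python3 - <<'E'
from h import *
to(0.6015,0.1009,0.337,0)
E
```

```text
clock: 38.6
position: [0.4549, -0.1001, 0.257]
ee_rot: [-0.001, 1.0, -0.001, -0.002]
ft_force: [0.5, -0.8, -0.5]
gripper_width: 0.0494
offset [ 145.8 -201.5  -80.3] twist -0.1 | now [ 0.4549 -0.1001  0.257 ] yaw -0.13 F [ 0.5 -0.8 -0.5] w 0.0494 t 38.6
```

```bash
python3 -m handwheel '[{"offset":[5,-7,-40],"twist":0,"gripper":0.4},{"offset":[20,-28,-75],"twist":0,"gripper":0.4},{"offset":[45,-62,-85],"twist":0,"gripper":0.4},{"offset":[75,-104,-85],"twist":0,"gripper":0.4},{"offset":[105,-145,-85],"twist":0,"gripper":0.4},{"offset":[130,-180,-85],"twist":0,"gripper":0.4},{"offset":[143,-198,-85],"twist":0,"gripper":0.4},{"offset":[146,-201,-80],"twist":0,"gripper":0.4}]'
python3 - <<'E'
from h import *
snap('wrist','wx');snap('wrist','wx');snap('wrist','w17');to(0.6015,0.1009,0.2895,0)
crop('w17',220,150,340,290,6,'c14')
d=load('w17'); print([((proj(d,(.6015+a,.1009+b,.102))-[220,150])*6).round(0).tolist() for a,b in [(.022,0),(0.0,.022),(0.0,-.022)]])
E
```

```text
clock: 39.4
position: [0.6034, 0.1024, 0.3387]
ee_rot: [-0.0, 1.0, 0.0, 0.001]
ft_force: [0.1, -0.9, -0.2]
gripper_width: 0.0495
offset [-0.2 -1.1 47.5] twist -0.1 | now [0.6018 0.0998 0.337 ] yaw -0.13 F [ 0.5 -1.2 -0.2] w 0.0496 t 39.55
[[350.0, 298.0], [172.0, 473.0], [530.0, 472.0]]
```

View pics/c14.png

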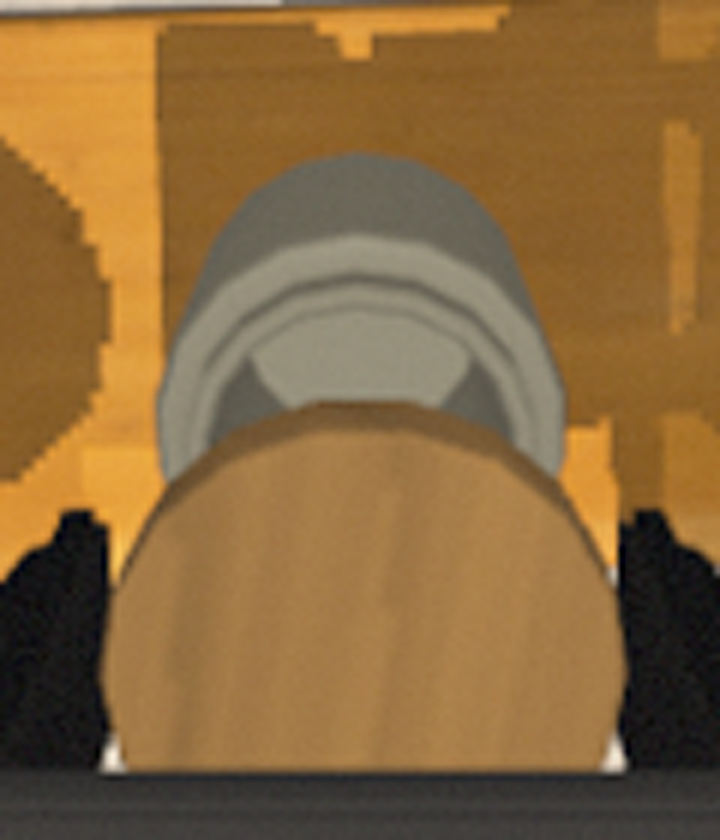

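View pics/w17.png

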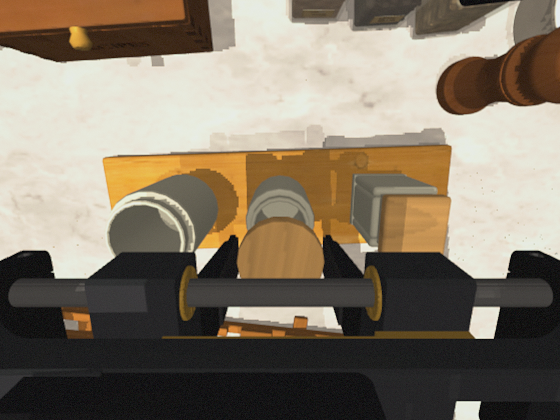

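```bash
python3 - <<'E'
from h import *
d=load('w17')
print('lid top',[proj(d,(.6065+a,.006+b,.114)).tolist() for a,b in [(.0225,.0225),(.0225,-.0225)]],'body',[proj(d,(.6065+a,.006+b,.092)).tolist() for a,b in [(.0245,.0245),(.0245,-.0245)]])
crop('w17',330,160,470,270,5,'c15')
E
python3 -m handwheel '[{"offset":[1,0,10],"twist":0,"gripper":0.4},{"offset":[1,0,20],"twist":0,"gripper":0.4},{"offset":[1,0,28],"twist":0,"gripper":0.4},{"offset":[1,0,34],"twist":0,"gripper":0.4},{"offset":[1,0,39],"twist":0,"gripper":0.4},{"offset":[1,0,43],"twist":0,"gripper":0.4},{"offset":[1,0,46],"twist":0,"gripper":0.4},{"offset":[1,0,46],"twist":0,"gripper":0.4}]'
python3 - <<'E'
from h import *
to(0.6015,0.1009,0.2895,0)
E
```

```text
lid top [[385.5, 195.4], [452.1, 195.2]] body [[373.1, 186.5], [439.0, 186.4]]
clock: 40.35
position: [0.6038, 0.1003, 0.2926]
ee_rot: [-0.0, 1.0, -0.001, 0.001]
ft_force: [-0.9, -0.6, 4.0]
gripper_width: 0.0495
offset [-2.3 -0.6  3.1] twist -0.1 | now [0.6038 0.1003 0.2926] yaw -0.12 F [-0.9 -0.6  4. ] w 0.0495 t 40.35
```

View pics/c15.png

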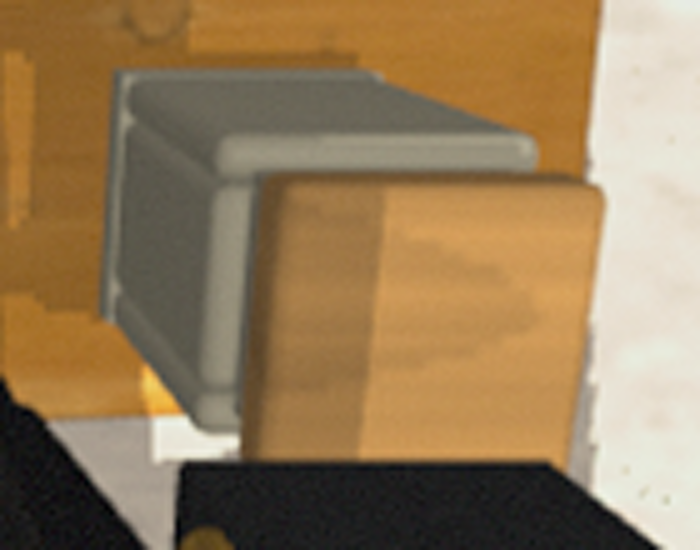

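```bash
python3 -m handwheel '[{"offset":[0,0,1],"twist":0,"gripper":0.4},{"offset":[0,0,2],"twist":0,"gripper":0.4},{"offset":[0,0,2],"twist":0,"gripper":0.4},{"offset":[0,0,2],"twist":0,"gripper":0.4},{"offset":[0,0,0],"twist":0,"gripper":0.4},{"offset":[0,0,-1],"twist":0,"gripper":0.45},{"offset":[0,0,-1],"twist":0,"gripper":0.6},{"offset":[0,0,-1],"twist":0,"gripper":0.65}]'
python3 - <<'E'
from h import *
to(0.6015,0.1009,0.2895,0)
E
python3 -m handwheel '[{"offset":[0,0,0],"twist":0,"gripper":0.65},{"offset":[0,0,0],"twist":0,"gripper":0.65},{"offset":[0,0,0],"twist":0,"gripper":0.65},{"offset":[0,0,-10],"twist":0,"gripper":0.65},{"offset":[-5,0,-35],"twist":0,"gripper":0.65},{"offset":[-30,0,-65],"twist":0,"gripper":0.65},{"offset":[-65,0,-80],"twist":0,"gripper":0.6},{"offset":[-70,0,-80],"twist":0,"gripper":0.6}]'
python3 - <<'E'
from h import *
snap('wrist','wx');snap('wrist','wx');snap('wrist','w18');to(0.4605,0.348,0.29,-7.1)
d=load('w18');print('lid c',proj(d,(.603,.0997,.114)),'can',proj(d,(.603,.0997,.092)),'sq',[proj(d,(.6065+a,.006+b,.114)).tolist() for a,b in [(.0225,.0225),(.0225,-.0225),(-.0225,-.0225),(-.0225,.0225)]])
E
```

```text
clock: 41.15
position: [0.6033, 0.1002, 0.2922]
ee_rot: [0.0, 1.0, -0.001, -0.0]
ft_force: [-1.0, 0.6, 0.7]
gripper_width: 0.059
offset [-1.8 -0.7  2.7] twist -0.1 | now [0.6033 0.1002 0.2922] yaw -0.13 F [-1.   0.6  0.7] w 0.059 t 41.15
clock: 41.95
position: [0.5321, 0.1006, 0.3768]
ee_rot: [-0.0, 1.0, -0.001, 0.003]
ft_force: [0.9, -0.5, -0.2]
gripper_width: 0.0576
offset [ -73.5 -247.5   82.9] twist 7.0 | now [0.5334 0.1004 0.3729] yaw -0.12 F [ 0.4 -0.3  0. ] w 0.0572 t 42.1
lid c [280.  131.1] can [280. 131.] sq [[376.5, 94.4], [437.6, 94.2], [430.2, 156.0], [372.1, 156.2]]
```

View pics/w18.png

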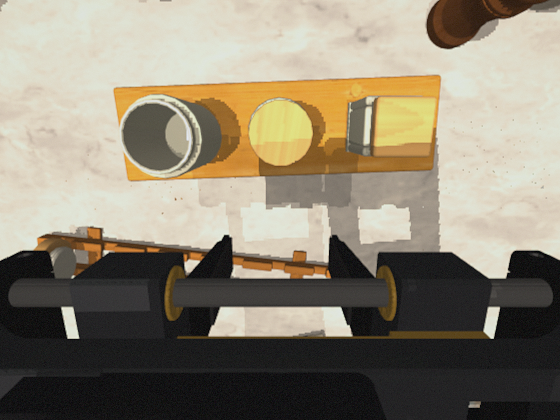

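```bash
python3 -m handwheel '[{"offset":[-20,-35,0],"twist":1,"gripper":0.6},{"offset":[-35,-80,10],"twist":2,"gripper":0.6},{"offset":[-50,-125,20],"twist":4,"gripper":0.6},{"offset":[-60,-170,30],"twist":5,"gripper":0.6},{"offset":[-68,-210,40],"twist":6,"gripper":0.6},{"offset":[-73,-238,55],"twist":7,"gripper":0.6},{"offset":[-75,-247,65],"twist":7,"gripper":0.6},{"offset":[-75,-247,70],"twist":7,"gripper":0.6}]'
python3 - <<'E'
from h import *
snap('wrist','wx');snap('wrist','w19');to(0.4585,0.348,0.222,-7.1)
E
```

```text
clock: 42.9
position: [0.4588, 0.3483, 0.3002]
ee_rot: [0.001, 0.998, -0.061, -0.002]
ft_force: [-0.1, 0.2, -0.1]
gripper_width: 0.057
offset [-0.7 -1.3 79. ] twist -0.0 | now [0.4592 0.3468 0.301 ] yaw -7.14 F [-0.3 -0.  -0.2] w 0.057 t 43.0
```

View pics/w19.png

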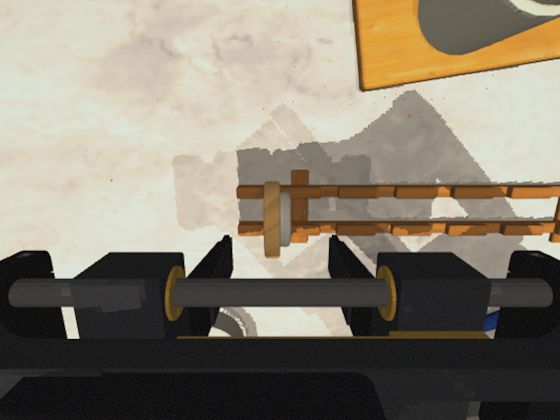

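```bash
python3 -m handwheel '[{"offset":[0,-1,25],"twist":0,"gripper":0.6},{"offset":[0,-1,50],"twist":0,"gripper":0.6},{"offset":[0,-1,70],"twist":0,"gripper":0.6},{"offset":[0,-1,78],"twist":0,"gripper":0.6},{"offset":[0,-1,78],"twist":0,"gripper":0.3},{"offset":[0,-1,78],"twist":0,"gripper":0.1},{"offset":[0,-1,78],"twist":0,"gripper":0.1},{"offset":[0,-1,78],"twist":0,"gripper":0.1}]' 12
python3 -m handwheel '[{"offset":[0,0,0],"twist":0,"gripper":0.1},{"offset":[0,0,0],"twist":0,"gripper":0.1},{"offset":[0,0,0],"twist":0,"gripper":0.1},{"offset":[0,0,-10],"twist":0,"gripper":0.1},{"offset":[0,0,-30],"twist":0,"gripper":0.1},{"offset":[0,0,-60],"twist":0,"gripper":0.1},{"offset":[0,20,-85],"twist":0,"gripper":0.1},{"offset":[0,60,-90],"twist":0,"gripper":0.1}]' 12
python3 - <<'E'
from h import *
to(0.46,-0.10,0.228,0)
E
```

```text
clock: 43.8
position: [0.4596, 0.3487, 0.2262]
ee_rot: [-0.001, 0.998, -0.062, 0.001]
ft_force: [0.0, 0.3, 0.1]
gripper_width: 0.0303
clock: 44.6
position: [0.4526, 0.2902, 0.3196]
ee_rot: [-0.002, 0.998, -0.061, 0.003]
ft_force: [1.2, -0.7, 0.9]
gripper_width: 0.0198
offset [ 54.  386.8  90.3] twist -7.0 | now [0.4526 0.2902 0.3196] yaw -6.96 F [ 1.2 -0.7  0.9] w 0.0198 t 44.6
```

```bash
python3 -m handwheel '[{"offset":[6,46,0],"twist":0,"gripper":0.1},{"offset":[13,95,0],"twist":-1,"gripper":0.1},{"offset":[20,144,0],"twist":-2,"gripper":0.1},{"offset":[27,193,0],"twist":-3,"gripper":0.1},{"offset":[34,242,0],"twist":-4,"gripper":0.1},{"offset":[41,291,0],"twist":-5,"gripper":0.1},{"offset":[48,340,10],"twist":-6,"gripper":0.1},{"offset":[54,380,25],"twist":-7,"gripper":0.1}]'
python3 -m handwheel '[{"offset":[0,7,25],"twist":0,"gripper":0.1},{"offset":[0,7,50],"twist":0,"gripper":0.1},{"offset":[0,7,65],"twist":0,"gripper":0.1},{"offset":[0,7,73],"twist":0,"gripper":0.1},{"offset":[0,7,77],"twist":0,"gripper":0.1},{"offset":[0,7,79],"twist":0,"gripper":0.1},{"offset":[0,7,80],"twist":0,"gripper":0.1},{"offset":[0,7,80],"twist":0,"gripper":0.1}]'
python3 - <<'E'
from h import *
to(0.46,-0.10,0.2137,0)
E
```

```text
clock: 45.4
position: [0.458, -0.0972, 0.2914]
ee_rot: [0.001, 1.0, -0.001, 0.002]
ft_force: [0.8, 0.3, 0.0]
gripper_width: 0.0198
clock: 46.2
position: [0.4594, -0.1017, 0.2127]
ee_rot: [-0.0, 1.0, -0.001, 0.001]
ft_force: [-3.4, 3.1, 9.3]
gripper_width: 0.0202
offset [ 0.6 -1.7 -1. ] twist -0.1 | now [ 0.4594 -0.1017  0.2127] yaw -0.11 F [-3.4  3.1  9.3] w 0.0202 t 46.2
```

Contact. Open, then push over toward −y (seal side).

```bash
python3 -m handwheel '[{"offset":[0,0,-1],"twist":0,"gripper":0.1},{"offset":[0,0,-2],"twist":0,"gripper":0.15},{"offset":[0,0,-2],"twist":0,"gripper":0.2},{"offset":[0,0,-2],"twist":0,"gripper":0.4},{"offset":[0,0,-2],"twist":0,"gripper":0.6},{"offset":[0,0,-2],"twist":0,"gripper":0.8},{"offset":[0,0,-2],"twist":0,"gripper":0.8},{"offset":[0,0,-2],"twist":0,"gripper":0.8}]'
python3 - <<'E'
from h import *
snap('wrist','w20');to(0.46,-0.10,0.204,0)
E
```

```text
clock: 47.0
position: [0.458, -0.1018, 0.2116]
ee_rot: [-0.0, 1.0, -0.001, -0.0]
ft_force: [0.7, 1.0, 0.1]
gripper_width: 0.0546
offset [ 2.  -1.8  7.6] twist -0.1 | now [ 0.458  -0.1018  0.2116] yaw -0.13 F [-0.  -0.   0.7] w 0.0584 t 47.05
```

View pics/w20.png

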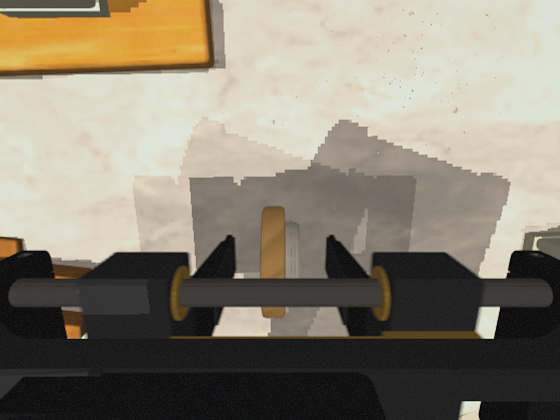

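```bash
python3 -m handwheel '[{"offset":[0,0,-8],"twist":0,"gripper":0.95},{"offset":[0,0,-18],"twist":0,"gripper":0.95},{"offset":[0,5,-24],"twist":0,"gripper":0.95},{"offset":[0,15,-24],"twist":0,"gripper":0.95},{"offset":[0,24,-24],"twist":0,"gripper":0.95},{"offset":[0,30,-24],"twist":0,"gripper":0.95},{"offset":[0,36,-24],"twist":0,"gripper":0.95},{"offset":[0,42,-24],"twist":0,"gripper":0.95}]'
python3 -m handwheel '[{"offset":[0,6,0],"twist":0,"gripper":0.95},{"offset":[0,12,0],"twist":0,"gripper":0.95},{"offset":[0,17,-2],"twist":0,"gripper":0.95},{"offset":[0,17,-5],"twist":0,"gripper":0.95},{"offset":[-20,17,-30],"twist":0,"gripper":1},{"offset":[-40,17,-55],"twist":0,"gripper":1},{"offset":[-60,17,-80],"twist":0,"gripper":1},{"offset":[-60,17,-80],"twist":0,"gripper":1}]'
python3 - <<'E'
from h import *
snap('wrist','wx');snap('wrist','wx');snap('wrist','w21')
d=load('w21'); i=cv2.imread('pics/w21.png')[70:235,150:400].astype(int)
m=((i[...,2]-i[...,0])>50).astype(np.uint8); c=max(cv2.findContours(m,0,2)[0],key=cv2.contourArea); (a,b),r=cv2.minEnclosingCircle(c); print(a+150,b+70,r)
p=px(d,a+150,b+70,.02);print(p);to(p[0],p[1],.195,0)
E
```

```text
clock: 47.85
position: [0.4578, -0.1444, 0.2354]
ee_rot: [-0.0, 1.0, -0.001, -0.0]
ft_force: [-0.7, 0.2, 0.2]
gripper_width: 0.0902
clock: 48.65
position: [0.3977, -0.1609, 0.3197]
ee_rot: [0.002, 1.0, -0.001, 0.003]
ft_force: [0.3, 0.5, 0.7]
gripper_width: 0.0951
257.5 147.0 35.13199234008789
[ 0.4544 -0.1418  0.02  ]
offset [ 56.3 -18.8 120.4] twist -0.1 | now [ 0.398  -0.1605  0.3154] yaw -0.12 F [-0.2  0.2 -0.3] w 0.0951 t 48.8
```

View pics/w21.png

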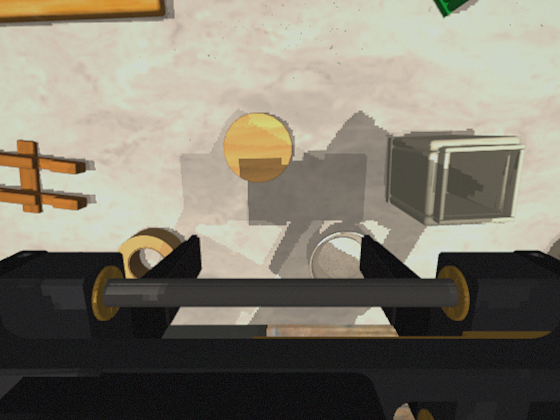

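```bash
python3 -m handwheel '[{"offset":[30,-9,0],"twist":0,"gripper":1},{"offset":[57,-18,10],"twist":0,"gripper":1},{"offset":[57,-18,40],"twist":0,"gripper":1},{"offset":[57,-18,70],"twist":0,"gripper":1},{"offset":[57,-18,95],"twist":0,"gripper":1},{"offset":[57,-18,110],"twist":0,"gripper":0.9},{"offset":[57,-18,116],"twist":0,"gripper":0.8},{"offset":[57,-18,118],"twist":0,"gripper":0.75}]'
python3 - <<'E'
from h import *
to(0.4549,-0.1423,0.195,0)
E
```

```text
clock: 49.6
position: [0.4547, -0.1424, 0.1959]
ee_rot: [-0.001, 1.0, -0.001, -0.002]
ft_force: [0.5, 0.1, 0.1]
gripper_width: 0.0765
offset [ 0.2 -0.1  0.9] twist -0.1 | now [ 0.4547 -0.1424  0.1959] yaw -0.1 F [0.5 0.1 0.1] w 0.0765 t 49.6
```

```bash
python3 -m handwheel '[{"offset":[0,0,1],"twist":0,"gripper":0.6},{"offset":[0,0,1],"twist":0,"gripper":0.5},{"offset":[0,0,1],"twist":0,"gripper":0.5},{"offset":[0,0,1],"twist":0,"gripper":0.5},{"offset":[0,0,1],"twist":0,"gripper":0.5},{"offset":[0,0,-20],"twist":0,"gripper":0.5},{"offset":[0,0,-60],"twist":0,"gripper":0.5},{"offset":[0,0,-100],"twist":0,"gripper":0.5}]' 12
python3 - <<'E'
from h import *
to(0.598,0.1948,0.355,0)
E
```

```text
clock: 50.4
position: [0.4544, -0.1426, 0.2982]
ee_rot: [-0.0, 1.0, -0.001, -0.001]
ft_force: [0.1, 0.6, -0.7]
gripper_width: 0.0618
offset [ 142.7 -337.8  -56.8] twist -0.1 | now [ 0.4544 -0.1426  0.2982] yaw -0.13 F [ 0.1  0.6 -0.7] w 0.0618 t 50.4
```

```bash
python3 -m handwheel '[{"offset":[14,-33,-30],"twist":0,"gripper":0.5},{"offset":[32,-75,-50],"twist":0,"gripper":0.5},{"offset":[51,-120,-60],"twist":0,"gripper":0.5},{"offset":[70,-165,-60],"twist":0,"gripper":0.5},{"offset":[89,-210,-60],"twist":0,"gripper":0.5},{"offset":[108,-255,-60],"twist":0,"gripper":0.5},{"offset":[126,-298,-60],"twist":0,"gripper":0.5},{"offset":[138,-327,-58],"twist":0,"gripper":0.5}]'
python3 -m handwheel '[{"offset":[3,-8,0],"twist":0,"gripper":0.5},{"offset":[5,-11,0],"twist":0,"gripper":0.5},{"offset":[5,-11,0],"twist":0,"gripper":0.5},{"offset":[5,-11,0],"twist":0,"gripper":0.5},{"offset":[5,-11,0],"twist":0,"gripper":0.5},{"offset":[5,-11,0],"twist":0,"gripper":0.5},{"offset":[5,-11,0],"twist":0,"gripper":0.5},{"offset":[5,-11,0],"twist":0,"gripper":0.5}]'
python3 - <<'E'
from h import *
snap('wrist','w22');to(0.598,0.1948,0.304,0)
d=load('w22'); print([proj(d,(.598+a,.1948+b,.117)).tolist() for a,b in [(.028,0),(0.0,.028),(0.0,-.028)]])
crop('w22',210,150,350,290,5,'c16')
E
```

```text
clock: 51.2
position: [0.5943, 0.1867, 0.3562]
ee_rot: [-0.0, 1.0, -0.0, 0.001]
ft_force: [0.1, 0.4, -1.2]
gripper_width: 0.0617
clock: 52.0
position: [0.5987, 0.1946, 0.3559]
ee_rot: [-0.0, 1.0, -0.001, 0.0]
ft_force: [-0.7, 0.4, -0.8]
gripper_width: 0.0617
offset [-0.7 -0.1 51.8] twist -0.1 | now [0.5987 0.1947 0.3558] yaw -0.15 F [ 0.5  0.8 -0.8] w 0.0616 t 52.05
[[278.8, 191.2], [241.6, 228.0], [316.3, 227.8]]
```

View pics/w22.png

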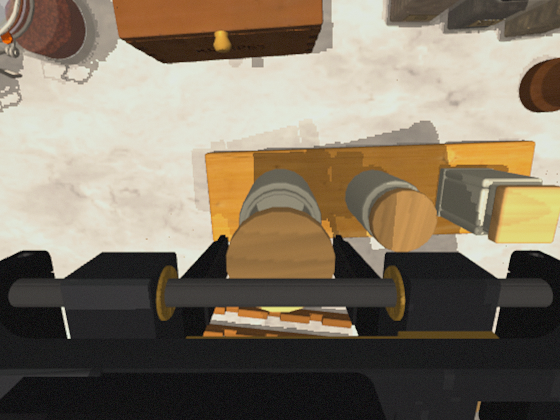

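View pics/c16.png

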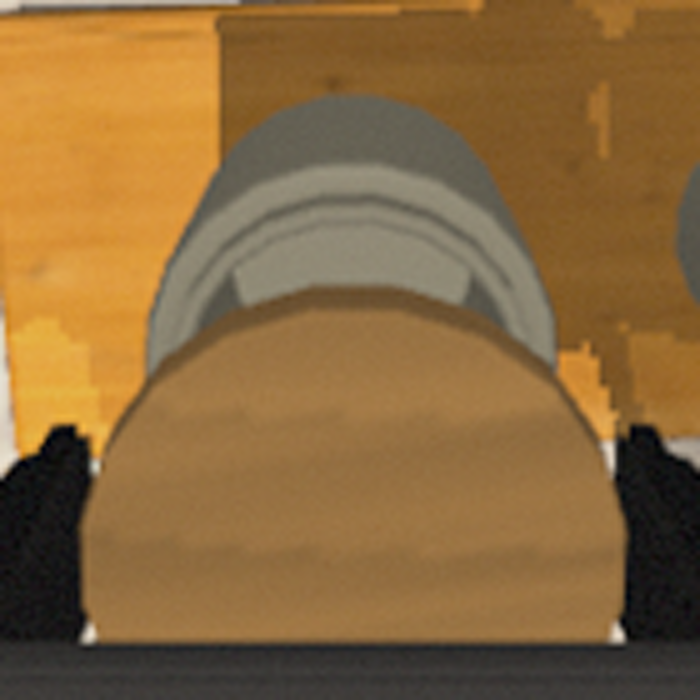

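```bash
python3 -m handwheel '[{"offset":[0,0,10],"twist":0,"gripper":0.5},{"offset":[0,0,22],"twist":0,"gripper":0.5},{"offset":[0,0,32],"twist":0,"gripper":0.5},{"offset":[0,0,39],"twist":0,"gripper":0.5},{"offset":[0,0,44],"twist":0,"gripper":0.5},{"offset":[0,0,48],"twist":0,"gripper":0.5},{"offset":[0,0,50],"twist":0,"gripper":0.5},{"offset":[0,0,50],"twist":0,"gripper":0.5}]'
python3 - <<'E'
from h import *
to(0.598,0.1948,0.304,0)
E
```

```text
clock: 52.85
position: [0.599, 0.195, 0.3064]
ee_rot: [-0.0, 1.0, -0.001, 0.001]
ft_force: [-0.9, 0.3, 1.0]
gripper_width: 0.0616
offset [-1.   0.2  2.4] twist -0.1 | now [0.599  0.195  0.3064] yaw -0.13 F [-0.9  0.3  1. ] w 0.0616 t 52.85
```

```bash
python3 -m handwheel '[{"offset":[0,0,1],"twist":0,"gripper":0.5},{"offset":[0,0,2],"twist":0,"gripper":0.5},{"offset":[0,0,3],"twist":0,"gripper":0.5},{"offset":[0,0,3],"twist":0,"gripper":0.5},{"offset":[0,0,2],"twist":0,"gripper":0.5},{"offset":[0,0,1],"twist":0,"gripper":0.6},{"offset":[0,0,1],"twist":0,"gripper":0.7},{"offset":[0,0,1],"twist":0,"gripper":0.75}]'
python3 -m handwheel '[{"offset":[0,0,0],"twist":0,"gripper":0.75},{"offset":[0,0,0],"twist":0,"gripper":0.75},{"offset":[0,0,0],"twist":0,"gripper":0.75},{"offset":[0,0,-10],"twist":0,"gripper":0.75},{"offset":[-5,10,-35],"twist":0,"gripper":0.75},{"offset":[-30,40,-65],"twist":0,"gripper":0.75},{"offset":[-65,75,-80],"twist":0,"gripper":0.7},{"offset":[-70,85,-80],"twist":0,"gripper":0.7}]'
python3 - <<'E'
from h import *
snap('wrist','wx');snap('wrist','wx');snap('wrist','w23');snap('top','t9');snap('scene','s9');to(0.39,-0.2,0.38,0)
crop('s9',145,180,265,280,6,'c17')
E
```

```text
clock: 53.65
position: [0.5987, 0.1949, 0.3044]
ee_rot: [-0.0, 1.0, -0.001, -0.0]
ft_force: [0.8, -0.5, 0.0]
gripper_width: 0.0691
clock: 54.45
position: [0.5271, 0.1085, 0.3887]
ee_rot: [-0.0, 1.0, -0.002, 0.003]
ft_force: [0.7, -0.5, -0.0]
gripper_width: 0.0669
offset [-138.3  310.8    4.2] twist -0.1 | now [0.529  0.1105 0.3843] yaw -0.12 F [-0.1  0.1  0.1] w 0.0664 t 54.7
```

View pics/w23.png

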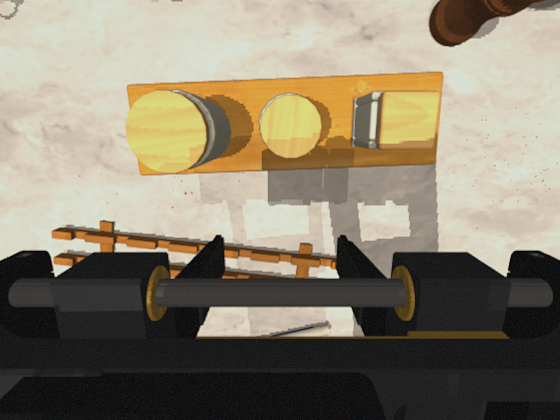

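View pics/c17.png

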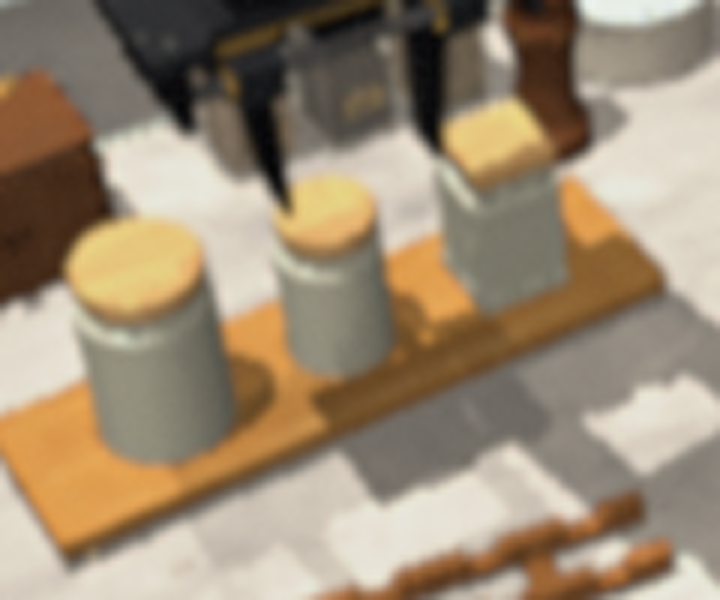

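View pics/t9.png

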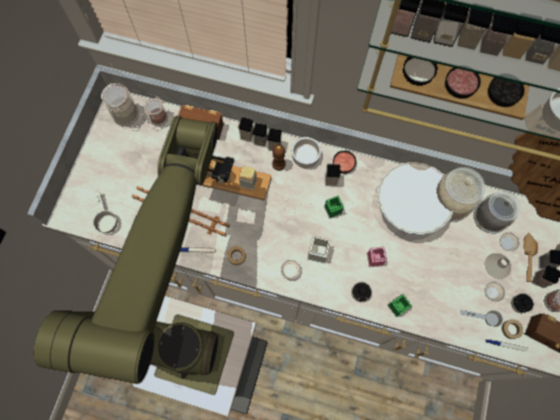

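```bash
python3 -m handwheel '[{"offset":[15,20,0],"twist":0,"gripper":0},{"offset":[35,50,0],"twist":0,"gripper":0},{"offset":[60,80,0],"twist":0,"gripper":0},{"offset":[77,104,0],"twist":0,"gripper":0},{"offset":[77,104,20],"twist":0,"gripper":0},{"offset":[77,104,45],"twist":0,"gripper":0},{"offset":[77,104,60],"twist":0,"gripper":0},{"offset":[77,104,67],"twist":0,"gripper":0}]' 10
python3 -m handwheel '[{"offset":[0,0,4],"twist":0,"gripper":0},{"offset":[0,0,7],"twist":0,"gripper":0},{"offset":[0,0,10],"twist":0,"gripper":0},{"offset":[0,0,12],"twist":0,"gripper":0},{"offset":[0,0,13],"twist":0,"gripper":0},{"offset":[0,0,14],"twist":0,"gripper":0},{"offset":[0,0,15],"twist":0,"gripper":0},{"offset":[0,0,15],"twist":0,"gripper":0}]'
python3 - <<'E'
from h import *
to(0.6065,0.006,0.304,0)
E
```

```text
clock: 55.5
position: [0.6052, 0.0066, 0.3145]
ee_rot: [-0.0, 1.0, -0.001, -0.002]
ft_force: [-0.6, -0.4, -0.2]
gripper_width: 0.0078
clock: 56.3
position: [0.6056, 0.0059, 0.3044]
ee_rot: [0.0, 1.0, -0.001, 0.001]
ft_force: [-2.0, -0.3, 5.4]
gripper_width: 0.0006
offset [ 0.9 -0.2  0.4] twist -0.1 | now [0.6056 0.0059 0.3044] yaw -0.13 F [-2.  -0.3  5.4] w 0.0006 t 56.3
```

```bash
python3 -m handwheel '[{"offset":[0,0,1],"twist":0,"gripper":0},{"offset":[0,0,0],"twist":0,"gripper":0},{"offset":[0,0,-15],"twist":0,"gripper":0},{"offset":[0,-20,-15],"twist":0,"gripper":0},{"offset":[-1,-50,-15],"twist":0,"gripper":0},{"offset":[-2,-80,-15],"twist":0,"gripper":0},{"offset":[-2,-94,-15],"twist":0,"gripper":0},{"offset":[-2,-94,-8],"twist":0,"gripper":0}]'
python3 -m handwheel '[{"offset":[0,0,3],"twist":0,"gripper":0},{"offset":[0,0,5],"twist":0,"gripper":0},{"offset":[0,0,6],"twist":0,"gripper":0},{"offset":[0,0,7],"twist":0,"gripper":0},{"offset":[0,0,8],"twist":0,"gripper":0},{"offset":[0,0,8],"twist":0,"gripper":0},{"offset":[0,0,8],"twist":0,"gripper":0},{"offset":[0,0,8],"twist":0,"gripper":0}]'
python3 - <<'E'
from h import *
to(0.603,0.1,0.304,0)
E
python3 -m handwheel '[{"offset":[0,0,0],"twist":0,"gripper":0},{"offset":[0,0,-20],"twist":0,"gripper":0},{"offset":[0,0,-40],"twist":0,"gripper":0},{"offset":[-1,-30,-40],"twist":0,"gripper":0},{"offset":[-3,-65,-40],"twist":0,"gripper":0},{"offset":[-5,-90,-40],"twist":0,"gripper":0},{"offset":[-5,-95,-35],"twist":0,"gripper":0},{"offset":[-5,-95,-25],"twist":0,"gripper":0}]'
python3 -m handwheel '[{"offset":[0,0,4],"twist":0,"gripper":0},{"offset":[0,0,6],"twist":0,"gripper":0},{"offset":[0,0,8],"twist":0,"gripper":0},{"offset":[0,0,9],"twist":0,"gripper":0},{"offset":[0,0,10],"twist":0,"gripper":0},{"offset":[0,0,10],"twist":0,"gripper":0},{"offset":[0,0,10],"twist":0,"gripper":0},{"offset":[0,0,10],"twist":0,"gripper":0}]'
python3 - <<'E'
from h import *
to(0.5985,0.195,0.319,0)
E
```

```text
clock: 57.1
position: [0.604, 0.1013, 0.3123]
ee_rot: [-0.0, 1.0, 0.0, 0.002]
ft_force: [-0.2, -0.1, 0.6]
gripper_width: 0.0006
clock: 57.9
position: [0.6039, 0.0992, 0.3046]
ee_rot: [0.0, 1.0, -0.001, 0.001]
ft_force: [-2.5, -1.7, 8.2]
gripper_width: 0.0004
offset [-0.9 -0.8  0.6] twist -0.2 | now [0.6039 0.0992 0.3046] yaw -0.17 F [-2.5 -1.7  8.2] w 0.0004 t 57.9
clock: 58.7
position: [0.599, 0.1952, 0.3281]
ee_rot: [-0.0, 1.0, -0.001, 0.001]
ft_force: [-0.2, -0.0, -0.3]
gripper_width: 0.0005
clock: 59.5
position: [0.5991, 0.1945, 0.3195]
ee_rot: [0.0, 1.0, -0.001, 0.001]
ft_force: [-2.8, -1.1, 5.7]
gripper_width: 0.0004
offset [-0.6 -0.5  0.5] twist -0.1 | now [0.5991 0.1945 0.3195] yaw -0.15 F [-2.8 -1.1  5.7] w 0.0004 t 59.5
```

```bash
python3 -m handwheel '[{"offset":[0,0,-15],"twist":0,"gripper":0},{"offset":[0,0,-40],"twist":0,"gripper":0},{"offset":[-20,20,-70],"twist":0,"gripper":0},{"offset":[-60,50,-90],"twist":0,"gripper":0},{"offset":[-100,80,-100],"twist":0,"gripper":0},{"offset":[-120,95,-100],"twist":0,"gripper":0},{"offset":[-125,95,-100],"twist":0,"gripper":0},{"offset":[-125,95,-100],"twist":0,"gripper":0}]'
python3 - <<'E'
from h import *
snap('wrist','wx');snap('wrist','wx');snap('wrist','w30');snap('scene','s10')
crop('w30',100,0,480,240,2,'c20')
d=load('w30')
print([proj(d,p).tolist() for p in [(.599,.1945,.129),(.599,.1945,.107),(.6035,.0995,.114),(.6035,.0995,.092),(.6065,.006,.114)]])
E
```

```text
clock: 60.3
position: [0.4731, 0.1, 0.4188]
ee_rot: [-0.0, 1.0, -0.001, 0.001]
ft_force: [0.3, -0.3, -0.2]
gripper_width: 0.0004
[[162.2, 60.3], [171.6, 65.8], [280.2, 58.1], [280.2, 63.5], [390.7, 53.9]]
```

View pics/c20.png

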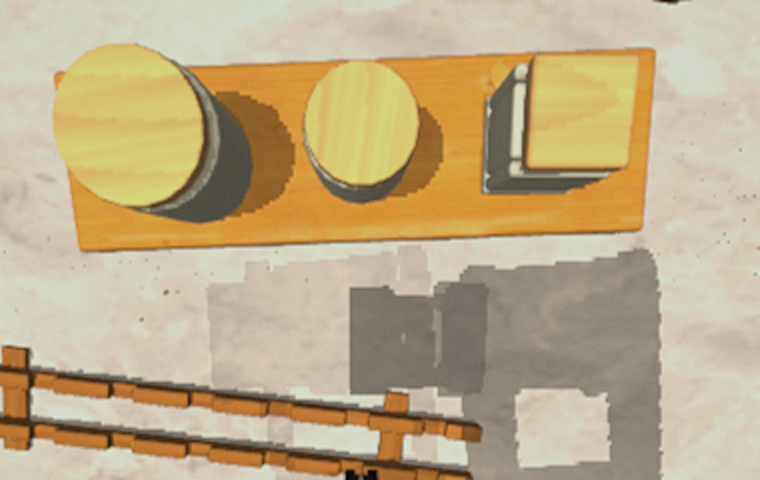

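View pics/s10.png

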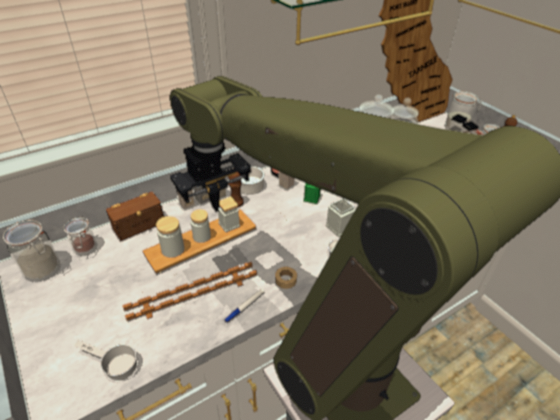

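```bash
python3 - <<'E'
from h import *
print(ctrl.close_job())
E
```

```text
the job is handed in; nothing more can be done
None
```

The job is handed in, at about 61 s of the 210 s allowed. The rack held three lids: large round, small round and small square. I stood those three canisters on the tray and put each lid on its own canister, plain face up. To turn a lid flat, I stood it on the worktop and tipped it over its seal side before gripping it by the rim.

**Lid seating:** I pressed lightly on each lid with the closed fingertips. All three made contact within about 0.6 mm of the height expected for a seated lid. When I first lowered them, the two small lids met resistance about 2 mm higher than I had worked out; the press test cleared that up.

**Final pictures:** All three lids look level and centred on upright canisters. Each canister is within about 1 cm of the tray's long centre line and within 100 mm of its middle. The rack is empty, nothing I could see was knocked over, and the arm was clear of everything.

**Large square canister:** Its lid was not in the rack, so I left it alone. It had moved a few centimetres by itself during the run and is still upright.

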